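# Clamp a mineral specimen: screw to touch, then a quarter turn

### The job

Clamp the small tall turquoise stone in the stall's screw clamp for trimming: lay it flat in the middle of the sliding bed with its length pointing front to back (towards the fence), and push the bed all the way in under the screw. Then turn the slanted T-knob clockwise until its rubber foot just touches the stone and tighten it a quarter turn more, no further, so the stone is held but not crushed. Leave the other stones where they are and let go of everything at the end.

Things in the scene. Friction and masses are not known exactly. Their poses are not given: they have to be found in the camera images.
- clamp: Fixed screw clamp, standing elsewhere each time: wooden base 150 x 345 x 10 mm, steel post at its x = 88 to 112 mm, 36 mm wide arm at 135 to 180 mm height reaching from it forward to x = -55 mm. Origin on the table, straight below where the foot meets a stone; x away from the robot to fence and post, y left, where the bed slides out, z up. The base spans y = -65 to 280 mm.
- bed (a point): Centre of the top of the black rubber mat (104 mm in clamp x, 64 mm in clamp y) on the sliding aluminium bed, 30 mm above the table; axes as the clamp's. The fence, 16 mm higher than the mat, stands across the bed 58 mm to clamp +x. Bed home: this point is at the clamp's origin in x and y; fully out: 140 mm along clamp +y.
- push_handle (a point): Top centre of the bed's upright round black push handle, 18 mm diameter, standing 46 mm above the aluminium bed plate (top 77 mm above the table), 112 mm to clamp +y (left) of the bed's centre. Push it along clamp -y.
- carriage (a joint): Travel of the bed in m: 0 fully out (left), 0.140 home against its stop under the screw; grows towards clamp -y. Starts between 0 and 0.02. About 2.5 N of friction; stays where left.
- knob_grip (a point): Point on the screw axis in the black T-knob where fingers hold it, 10 mm below its top, 205 to 230 mm above the table. The bar is 60 mm long (point x), 15 mm thick (point y, grip across this), and reaches 25 mm below the point to a hub 22 mm across. Its z is the screw axis, up and out of the knob, leaning 30 degrees from vertical to clamp -x. The point turns and advances with the knob.
- knob (a joint): Knob angle in rad: grows clockwise seen from above the knob (about the grip point's -z), which moves screw and knob down the axis 30 mm per turn (4.77 mm per rad). Range 0 to 6.2, starts between 1.25 and 2.2. Friction about 0.1 N m; stays where left. Regrasp after at most 1.5 rad.
- foot_centre (a point): Centre of the ball-shaped black rubber foot, 11 mm radius, below the screw; at the start it is high enough for the stone to pass beneath it with 4 mm or more to spare.
- foot (a joint): How far the spring-loaded foot is pushed back into the screw, in m: 0 while it touches nothing; after touching it grows about 4.77 mm per rad of knob turn, so a quarter turn past touching is 0.0075. Travel 0.016. Spring force 6 N at first touch plus 0.9 N per mm.
- stone: The stone to clamp: the small, tall, rough turquoise stone, 94 mm long (its y), 43 mm wide (its x; about 40 mm between the fingers) and 55 mm high with a flat-ish top, 0.3 to 0.6 kg. Origin at the centre of its underside, z up. Stands right of the clamp. Which end points to the fence does not matter.
- slab: Bystander, not to be moved: the longer, flatter turquoise slab, 66 mm (x) by 140 mm (y), 36 mm high; origin at the centre of its underside. It and the stone to clamp stand in two neighbouring places, which may be swapped.
- calcite: Bystander, not to be moved: white crusted stone, 64 x 109 x 60 mm, origin at the centre of its underside.
- rosette: Bystander, not to be moved: small brown rosette of crystals, 49 x 70 x 34 mm, origin at the centre of its underside.
There are look-alikes about, which are no part of the job. What is shaped like the stone but blue, green or red is not meant.

How it is judged:
On the way, in this order (a step that is already met when the one before it is completed fails the run):
1. the stone lies flat in the middle of the bed, lengthwise to the fence, let go, with the bed still out (horizontal distance between stone and bed below 0.022 m and angle between the y axis of stone and the x axis of clamp, either way round below 0.35 rad and angle between stone's own z axis and vertical below 0.2 rad and z of stone in the frame of bed below 0.006 m and contact force between the fingers and stone below 0.1 N and value of joint carriage below 0.1 m), for 0.2 s.
2. the bed with the stone is all the way in (horizontal distance between stone and bed below 0.022 m and angle between the y axis of stone and the x axis of clamp, either way round below 0.35 rad and angle between stone's own z axis and vertical below 0.2 rad and value of joint carriage above 0.134 m), for 0.2 s.
3. the foot touches the stone (value of joint foot above 0.0005 m), for 0.05 s.
At the end, for the whole second after the job is handed in: The bed is home (within 6 mm of its stop), the stone lies upright on it within 22 mm of the bed's centre and within 20 degrees of pointing front to back, at rest, and the foot presses on it a quarter turn past touching, give or take 40 degrees (foot pushed in 4.2 to 10.8 mm) (all of step 2 and value of joint foot between 0.0042 and 0.0108 m and linear speed of stone below 0.02 m/s and velocity of joint knob between -0.05 and 0.05 rad/s).
It fails at once if the screw is overtightened (more than about 160 degrees past touching) (value of joint foot above 0.0134 m).
It fails at once if the slab is moved more than 25 mm (distance of slab from where it was at the start of the episode above 0.025 m).
It fails at once if the white stone is moved more than 25 mm (distance of calcite from where it was at the start of the episode above 0.025 m).
It fails at once if the brown rosette is moved more than 25 mm (distance of rosette from where it was at the start of the episode above 0.025 m).
It also fails if it takes over 72 s, if anything falls off the work surface, if the arm or the gripper's body presses on something with over 40 N, if the wrist force passes 120 N, or if a joint passes its speed limit or range.

### The arm

A 6-joint arm with a two-finger parallel gripper is mounted at the origin on a cart in front of the work surface, level with it; the furniture and walls round the work are solid. World frame = base frame: x ahead of the robot, y to its left, z up, the work surface at z = 0. Lengths are in m, angles in rad, forces in N, time in s.
With the tool pointing down it reaches from about 0.35 to 0.975 m from the base axis. Payload 17.4 kg.
Tool frame: the origin (TCP) lies at the very end of the fingers, on their centre line; the grasp point (between the pads) lies 19 mm behind it; z points along the fingers, y is the direction in which the jaws open and shut (so a half turn about z gives the same grasp; the last joint's range is limited). The gripper opens to 85 mm and grips with 20 to 120 N. Pads are 22 mm wide; open, the fingers measure 114 mm over their backs; the gripper's body (76 mm by 85 mm) begins 54 mm behind the grasp point. The pads swing forward as they close: fully open they stand 13 mm farther back than shut.
Start: joints at [-1.149, 0.116, 1.442, -0, 1.584, -0.038], TCP at [0.3, -0.605, 0.202] pointing down, gripper open.
Joint ranges: [-2.83, 2.83], [-0.83, 2.19], [0.07, 2.5], [-1.14, 4.28], [0.01, 3], [-2.97, 2.97]. Speed limits (rad/s): [1.89, 1.89, 2.22, 3.14, 3.14, 3.14].

### API

Orientations are given as a rotation vector (axis times angle).
In Python, from bench import r gives the robot as it stands. The module is installed in compiled form; this text tells all that it offers.
- The arm moves only by the tool servo_tool, never from a script. Its argument "plan" is a list of rows, each a list of 7 numbers: the turn, a rotation vector about the tool's x, y, z in degrees, then the shift along the tool's x, y, z in m, then the finger opening in m, from 0 to 0.0854. A call has 1 to 12 rows; each row is the pose to reach, as a shift and turn from the pose commanded when the call began, along the tool's axes at that moment; what a row does not reach only later rows make up. A row lasts 1/8 s, in which the tool goes at most 62.5 mm and 10.7 degrees, less where a joint would pass 70% of its speed; a pose out of reach is approached as far as the arm can. A call with a gripper value outside its range is refused whole. The fingers move at their own pace and stop on an object; "force" is the grip in N (left out, the last holds). Time passes only in rows, so rows that repeat a pose let the fingers close. It gives the time, the measured TCP pose, the force and the opening at its end, in the units of the state.
- r.sense(): the state, without advancing time (a new reading comes with each control period).
- r.capture(name): name is "side" or "top"; returns the picture (480x640x3 uint8, blue, green, red); there is no depth.
- r.camera_params(name): a dict with "vertical_fov" (degrees; the focal length in pixels is half the picture's height over the tangent of half this angle, whatever the lens; pixels are square), "cx", "cy" (the principal point, pixels), "cam_to_world" (4x4, takes a point from camera to world coordinates). Camera axes: x right, y down, z forward; pixel columns grow to the right and rows downward; lengths in m; the calibration is good to about 2 mm. A picture is of the moment at which its call begins. camera_params takes no time and is no camera call.
- r.job_done(): hands the job in, once; it reports no verdict.
The state is a dict: "t": time; "qpos": joint angles; "dq": joint speeds; "tau": joint torques, N m; "position": TCP position; "eef_rot": TCP orientation; "ft_force": force on the tool from outside, world axes, zero at the start; "moment": the same for the moment, N m; "gripper_width": finger opening in m.
Only numpy, scipy, OpenCV 4.12 (cv2) and the standard library are available. Lean on these libraries where they do the work, as an engineer would, in place of code of your own. Each camera call takes 0.05 s, during which the arm holds its last target.

## Working session

There is one attempt and no reset: what is moved stays moved. The work goes in short steps, Python scripts to look and compute and a tool call to move; the robot and the scene stay as the last step left them, time stands still between calls to the robot, and variables do not carry over. Pictures are saved under pics/ and viewed, and the job is handed in when it is done.

Besides the shell and the picture viewer there is one more tool, called after "Call:" as a command line: name --pt "numbers of a row" for each row, then --argument value for the rest. servo_tool: Moves the arm, as the interface text tells. Its arguments: {"type":"object","properties":{"plan":{"type":"array"},"force":{"type":"number"}},"required":["plan"]}

```bash
mkdir -p pics; ls
python3 - <<'E'
from bench import r
import cv2,numpy as np
print(r.sense())
for n in("side","top"):
    cv2.imwrite(f"pics/{n}0.png",r.capture(n)); print(n,r.camera_params(n))
E
```

```text
pics
{'t': 0.0, 'qpos': array([-1.14878958e+00,  1.16499512e-01,  1.44226252e+00,  6.51158331e-06,
        1.58400261e+00, -3.78243524e-02]), 'dq': array([-7.64847730e-05, -5.11170384e-04, -1.20226713e-04, -2.02588748e-04,
        1.11918150e-03, -5.27134257e-04]), 'tau': array([ 6.97429514e-04, -7.31982708e+01, -6.32486773e+01, -1.42935016e-05,
        6.09041657e-03,  2.88546300e-05]), 'position': array([ 0.29945034, -0.60469235,  0.20115477]), 'eef_rot': array([-3.05780225e+00, -7.15691847e-01,  3.41297127e-04]), 'ft_force': array([ 0.55906194, -0.30001336,  0.95220852]), 'moment': array([ 0.01483065, -0.02070557,  0.03670321]), 'gripper_width': 0.0850420828383467}
side {'vertical_fov': 45.017409270870395, 'cx': 319.61091904440815, 'cy': 239.19519905431454, 'cam_to_world': array([[ 0.91989989, -0.21441099,  0.32834757, -0.02622888],
       [-0.39203748, -0.48246285,  0.78328552, -1.32623938],
       [-0.00952952, -0.84926882, -0.52787467,  1.00527552],
       [ 0.        ,  0.        ,  0.        ,  1.        ]])}
top {'vertical_fov': 47.599253833508804, 'cx': 317.75948675867664, 'cy': 240.92301388317156, 'cam_to_world': array([[-0.0105363 , -0.99274427,  0.11978234,  0.36125986],
       [-0.99977956,  0.0126343 ,  0.01676916, -0.0552279 ],
       [-0.01816085, -0.11957925, -0.99265855,  1.34632303],
       [ 0.        ,  0.        ,  0.        ,  1.        ]])}
```

View pics/side0.png

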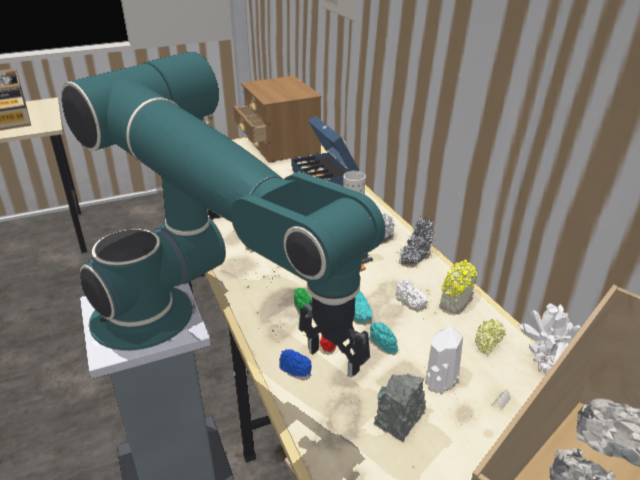

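View pics/top0.png

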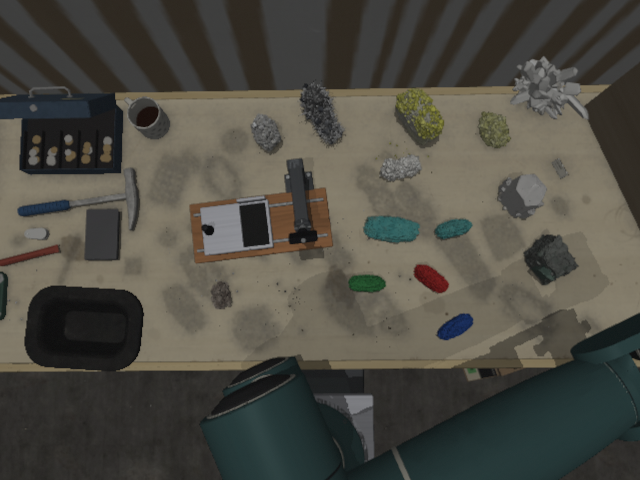

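The top view shows the clamp at about (260,225), the mat at (255,225), the handle at (208,229), the knob at (303,236), the slab at (391,229) and the stone at (453,229). I'll zoom in and measure these.

```bash
cat > h.py <<'E'
import cv2,numpy as np
from bench import r
def ray(n,u,v):
    p=r.camera_params(n);f=240/np.tan(np.radians(p['vertical_fov'])/2);T=p['cam_to_world']
    d=T[:3,:3]@np.array([(u-p['cx'])/f,(v-p['cy'])/f,1]);return T[:3,3],d
def onz(n,u,v,z):
    o,d=ray(n,u,v);return o+d*(z-o[2])/d[2]
def proj(n,P):
    p=r.camera_params(n);f=240/np.tan(np.radians(p['vertical_fov'])/2);T=p['cam_to_world']
    c=T[:3,:3].T@(np.asarray(P,float)-T[:3,3]);return np.array([p['cx']+f*c[0]/c[2],p['cy']+f*c[1]/c[2]])
def tri(u1,u2):
    (o1,d1),(o2,d2)=ray('top',*u1),ray('side',*u2)
    A=np.c_[d1,-d2];s=np.linalg.lstsq(A,o2-o1,rcond=None)[0]
    a=o1+d1*s[0];b=o2+d2*s[1];return (a+b)/2,np.linalg.norm(a-b)
E
python3 - <<'E'
from h import *
im=cv2.imread('pics/top0.png')
cv2.imwrite('pics/z1.png',cv2.resize(im[150:275,180:340],(800,625),interpolation=cv2.INTER_CUBIC)[:600])
cv2.imwrite('pics/z2.png',cv2.resize(im[180:280,350:490],(784,560),interpolation=cv2.INTER_CUBIC))
hsv=cv2.cvtColor(im,cv2.COLOR_BGR2HSV)
m=cv2.inRange(hsv,(82,90,40),(98,255,255));m[300:]=0
for c in cv2.findContours(m,0,1)[0]:
    if cv2.contourArea(c)<80: continue
    R=cv2.minAreaRect(c);print(R,cv2.contourArea(c))
    for z in(0.03,):
        b=np.array([onz('top',*p,z) for p in cv2.boxPoints(R)]);print(b.mean(0),np.linalg.norm(b[1]-b[0]),np.linalg.norm(b[2]-b[1]),b[1]-b[0],b[2]-b[1])
E
```

```text
((453.2967224121094, 227.63604736328125), (15.918233871459961, 35.67287063598633), 76.75948333740234) 428.0
[ 0.5484965  -0.36312491  0.03      ] 0.08715969793700253 0.038891869647090925 [ 0.01900985 -0.08506138  0.        ] [-0.03822869 -0.00715154  0.        ]
((391.5, 229.0), (24.0, 53.0), 90.0) 1014.5
[ 0.54715801 -0.21298519  0.03      ] 0.12921941151899868 0.05903198547257311 [-0.00174961 -0.12920757  0.        ] [-0.05900082  0.00191801  0.        ]
```

View pics/z1.png

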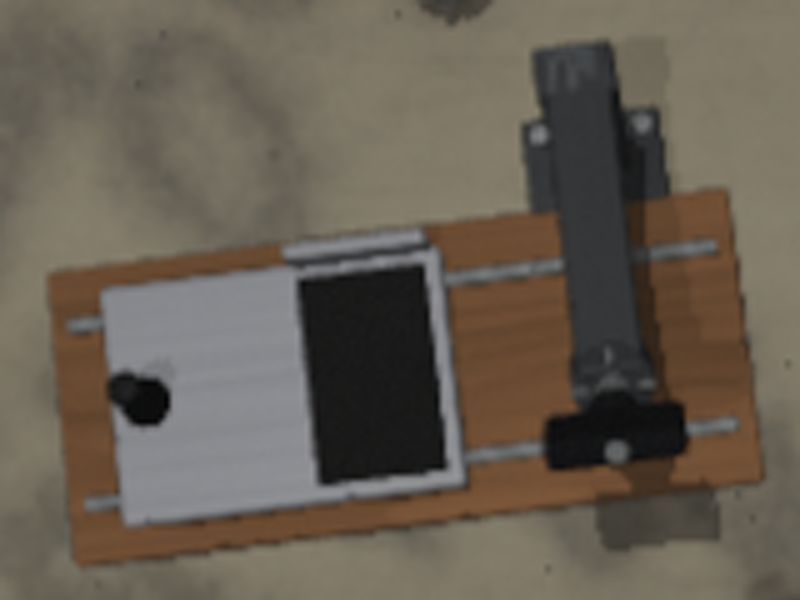

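View pics/z2.png

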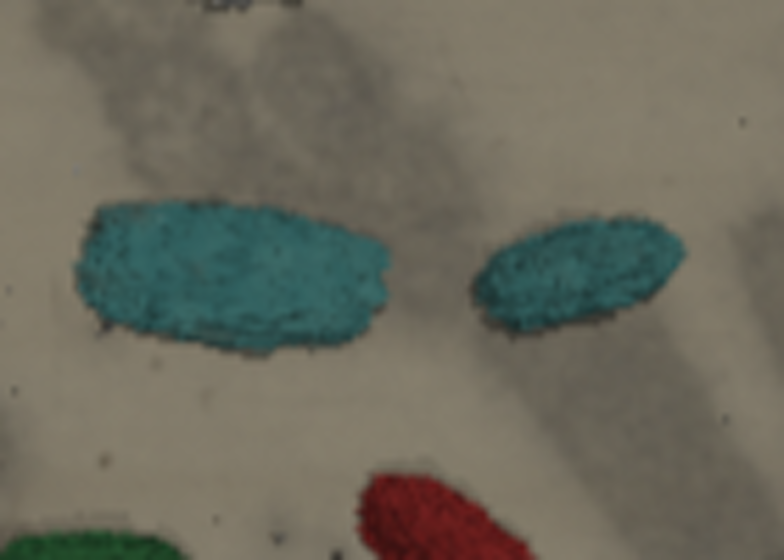

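Run:
```python
from h import *
q=lambda u,v:(180+(u+.5)/5-.5,150+(v+.5)/5-.5)
B=np.array([onz('top',*q(*p),.01)[:2] for p in[(48,273),(727,188),(763,480),(75,565)]])
M=np.array([onz('top',*q(*p),.03)[:2] for p in[(297,282),(425,264),(447,468),(318,485)]])
def ana(P):
    yl=(P[0]+P[3]-P[1]-P[2])/2; xl=(P[0]+P[1]-P[2]-P[3])/2
    print('c',P.mean(0),'leny',np.linalg.norm(yl),'ang',np.degrees(np.arctan2(-yl[0],yl[1])),'lenx',np.linalg.norm(xl),np.degrees(np.arctan2(xl[1],xl[0])))
ana(B);ana(M)
# local
a=np.arctan2(*( -(B[0]+B[3]-B[1]-B[2])[[0]][0:1],(B[0]+B[3]-B[1]-B[2])[1]))
a=float(a[0]);ex=np.array([np.cos(a),np.sin(a)]);ey=np.array([-ex[1],ex[0]])
C=B.mean(0)-ey*.1075
print('a',np.degrees(a),'origin(y) base centre line',C)
m=M.mean(0)-C;print('mat rel',m@ex,m@ey)
```

```text
c [0.56495396 0.11011736] leny 0.3427827760098209 ang 6.40370398256127 lenx 0.1479441342155795 6.213322165840566
c [0.56273962 0.1230215 ] leny 0.06358663420739463 ang 7.079793126219952 lenx 0.10158736802718889 6.169247787121616
a 6.40370398256127 origin(y) base centre line [0.57694378 0.00328809]
mat rel -0.000761285960278031 0.12057059744402966
```

```bash
cat >> h.py <<'E'
from scipy.spatial.transform import Rotation as Ro
def pose(): 
    s=r.sense();return np.array(s['position']),Ro.from_rotvec(s['eef_rot'])
def tool(yaw,tilt=0,tyaw=0):
    """tool down; tool y at world angle yaw(deg)"""
    y=np.array([np.cos(np.radians(yaw)),np.sin(np.radians(yaw)),0]);z=np.array([0,0,-1.]);x=np.cross(y,z)
    return Ro.from_matrix(np.c_[x,y,z])
def rel(P,R):
    p,R0=pose();t=np.degrees((R0.inv()*R).as_rotvec());d=R0.inv().apply(np.asarray(P)-p)
    return np.round(t,1),np.round(d,4)
E
python3 - <<'E'
from h import *
p,R=pose();print(R.as_matrix().round(3))
for yaw in(12.6,192.6): print(rel([.5485,-.363,.15],tool(yaw)),rel([.5485,-.363,.015],tool(yaw)))
E
```

```text
[[ 0.896  0.444 -0.   ]
 [ 0.444 -0.896  0.001]
 [ 0.    -0.001 -1.   ]]
(array([ -0. ,  -0. , -76.3]), array([ 0.3304, -0.106 ,  0.0514])) (array([ -0. ,  -0. , -76.3]), array([ 0.3304, -0.1059,  0.1864]))
(array([-0.000e+00,  1.000e-01,  1.037e+02]), array([ 0.3304, -0.106 ,  0.0514])) (array([-0.000e+00,  1.000e-01,  1.037e+02]), array([ 0.3304, -0.1059,  0.1864]))
```

Call:
servo_tool --pt "0 0 -10 0.04 -0.014 0.007 0.085" --pt "0 0 -20 0.08 -0.028 0.014 0.085" --pt "0 0 -30 0.13 -0.042 0.02 0.085" --pt "0 0 -40 0.17 -0.056 0.027 0.085" --pt "0 0 -50 0.22 -0.07 0.034 0.085" --pt "0 0 -60 0.265 -0.085 0.04 0.085" --pt "0 0 -70 0.3 -0.097 0.046 0.085" --pt "0 0 -76.3 0.3304 -0.106 0.051 0.085" --pt "0 0 -76.3 0.3304 -0.106 0.051 0.085" --pt "0 0 -76.3 0.3304 -0.106 0.051 0.085"

```text
t: 1.35
position: [0.5483, -0.3635, 0.1508]
eef_rot: [-1.965, -2.451, 0.0]
ft_force: [0.7, 0.1, -0.0]
gripper_width: 0.0851
```

Run:
```python
from h import *
for n in("side","top"): cv2.imwrite(f"pics/{n}1.png",r.capture(n))
print(r.sense()['position'],r.sense()['qpos'],rel([.5485,-.363,.015],tool(12.6)))
```

```text
[ 0.54802848 -0.36399693  0.15103281] [-6.24979462e-01  9.66797500e-02  1.54482495e+00 -1.62164628e-04
  1.49998950e+00 -8.43820401e-01] (array([-0. ,  0. , -0.1]), array([0.0009, 0.0007, 0.136 ]))
```

View pics/side1.png

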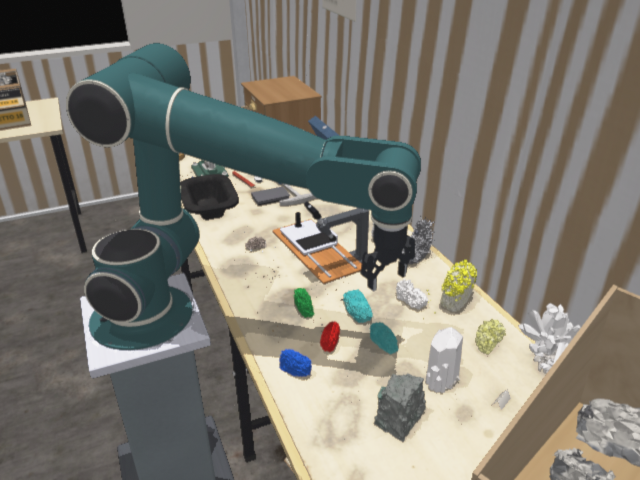

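View pics/top1.png

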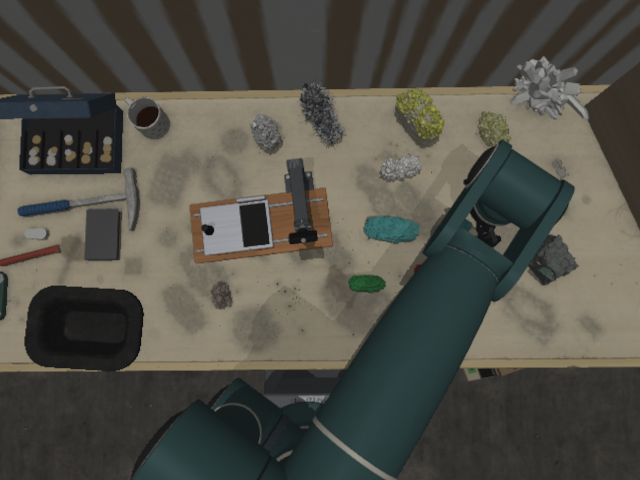

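The side view now shows the clamp, with the knob at about (314,210), and the stone free at (383,337). I'll check the stone and the knob and foot across both views.

Run:
```python
from h import *
im=cv2.imread('pics/side1.png')
cv2.imwrite('pics/z3.png',cv2.resize(im[190:290,260:390],(780,600),interpolation=cv2.INTER_CUBIC))
hsv=cv2.cvtColor(im,cv2.COLOR_BGR2HSV)
m=cv2.inRange(hsv,(82,90,40),(98,255,255));m[:290]=0;m[380:]=0;m[:,:340]=0
m=cv2.inRange(m,1,255)
for c in cv2.findContours(m,0,1)[0]:
    if cv2.contourArea(c)<80: continue
    M=cv2.moments(c);u=(M['m10']/M['m00'],M['m01']/M['m00']);print(u,cv2.boundingRect(c),onz('side',*u,.03), tri((453.3,227.6),u))
P=lambda x,y,z:proj('side',[x,y,z])
R=Ro.from_euler('z',12.6,degrees=True)
for x in(-.02,.02):
  for y in(-.043,.043):
    for z in(0,.055): print(x,y,z,P(*(R.apply([x,y,z])+[.5485,-.363,0])).round(1))
```

```text
(383.53871072238417, 337.37155814706836) (370, 323, 28, 31) [ 0.54416175 -0.37221429  0.03      ] (array([ 0.54917846, -0.36474258,  0.0222962 ]), np.float64(0.0009821227749318723))
(357.48476936466494, 305.52248331882794) (344, 290, 28, 32) [ 0.5410032  -0.23152116  0.03      ] (array([ 0.51333638, -0.33397694,  0.11974208]), np.float64(0.04673636635518936))
-0.02 -0.043 0 [388.  356.4]
-0.02 -0.043 0.055 [389.2 339.6]
-0.02 0.043 0 [365.9 337.6]
-0.02 0.043 0.055 [366.6 321.1]
0.02 -0.043 0 [400.1 349.8]
0.02 -0.043 0.055 [401.5 333.1]
0.02 0.043 0 [377.7 331.5]
0.02 0.043 0.055 [378.6 315.1]
```

View pics/z3.png

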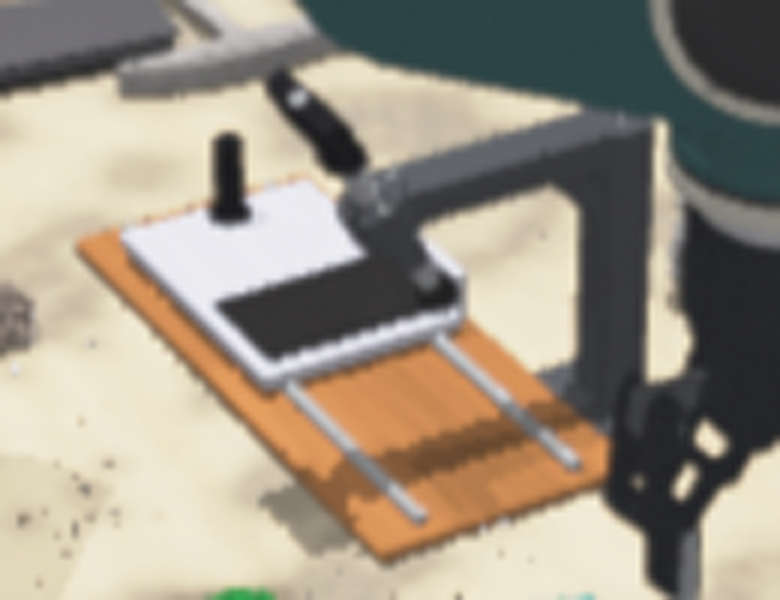

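The stone is confirmed to about 3 mm, so I'll descend and grip it.

Call:
servo_tool --pt "0 0 0 0.001 0.001 0.04 0.085" --pt "0 0 0 0.001 0.001 0.09 0.085" --pt "0 0 0 0.001 0.001 0.12 0.085" --pt "0 0 0 0.001 0.001 0.134 0.085" --pt "0 0 0 0.001 0.001 0.134 0.085" --pt "0 0 0 0.001 0.001 0.134 0.03" --pt "0 0 0 0.001 0.001 0.134 0.03" --pt "0 0 0 0.001 0.001 0.134 0.03" --pt "0 0 0 0.001 0.001 0.134 0.03" --pt "0 0 0 0.001 0.001 0.134 0.03" --pt "0 0 0 0.001 0.001 0.134 0.03" --force 50

```text
t: 2.82
position: [0.5493, -0.3621, 0.0169]
eef_rot: [-1.963, -2.453, -0.0]
ft_force: [-0.8, 0.7, -0.5]
gripper_width: 0.03
```

Call:
servo_tool --pt "0 0 0 0 0 0 0.01" --pt "0 0 0 0 0 0 0.01" --pt "0 0 0 0 0 0 0.01" --force 50

```text
t: 3.2
position: [0.5495, -0.3621, 0.017]
eef_rot: [1.963, 2.452, 0.0]
ft_force: [3.2, 1.3, 2.2]
gripper_width: 0.0243
```

Run:
```python
from h import *
for n in("side","top"): cv2.imwrite(f"pics/{n}2.png",r.capture(n))
a=cv2.imread('pics/side2.png')[280:400,310:470];cv2.imwrite('pics/z4.png',cv2.resize(a,(800,600),interpolation=cv2.INTER_CUBIC))
```

```text
(no output)
```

View pics/z4.png

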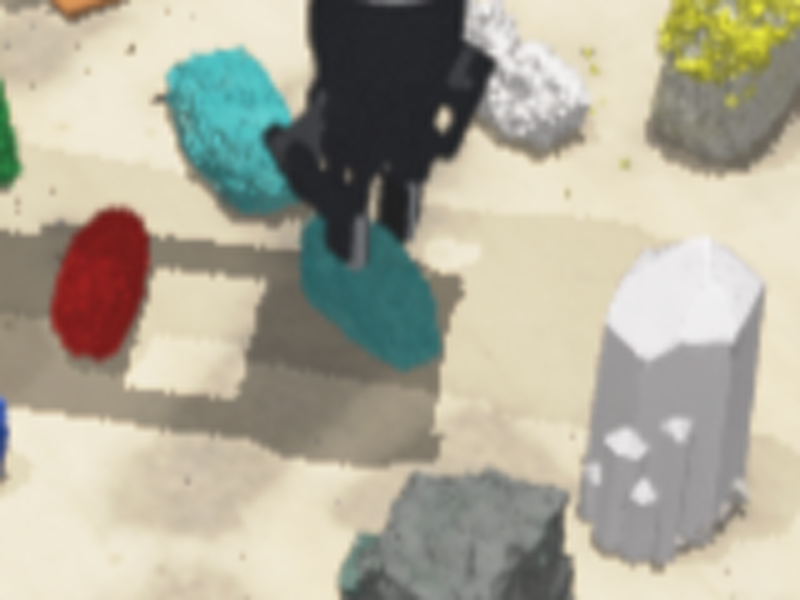

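Run:
```python
from h import *
p,R=pose();s=r.sense();print(p,s['gripper_width'],s['qpos'],s['ft_force'])
for yy in(-.014,.014,-.02,.02):
  for zz in(0,-.01,-.02): print(yy,zz,((proj('side',p+R.apply([0,yy,zz]))-[310,280])*5).round())
a=cv2.imread('pics/top2.png');print(proj('top',p))
```

```text
[ 0.54951119 -0.3620671   0.01704646] 0.02439058789855714 [-6.21432954e-01  1.86776877e-01  1.67013778e+00  1.60120725e-04
  1.28436159e+00 -8.42268864e-01] [2.97968839 1.2867682  2.24388677]
-0.014 0 [345. 302.]
-0.014 -0.01 [346. 287.]
-0.014 -0.02 [347. 272.]
0.014 0 [387. 280.]
0.014 -0.01 [388. 265.]
0.014 -0.02 [389. 250.]
-0.02 0 [336. 307.]
-0.02 -0.01 [337. 292.]
-0.02 -0.02 [338. 277.]
0.02 0 [396. 275.]
0.02 -0.01 [397. 260.]
0.02 -0.02 [398. 245.]
[451.64224684 227.97622   ]
```

View pics/side2.png

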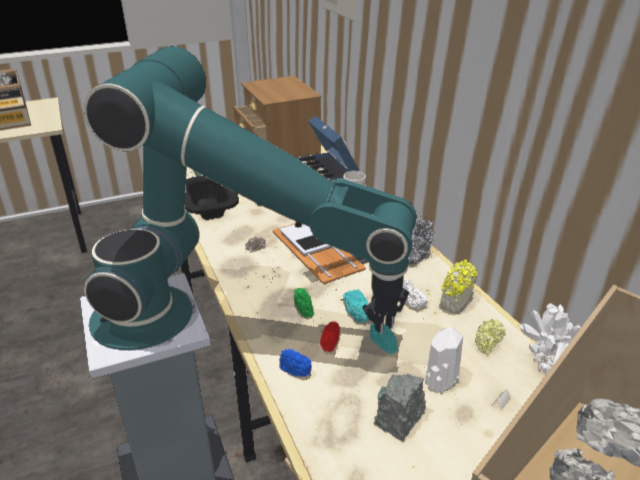

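Call:
servo_tool --pt "0 0 0 0 0 0 0.01" --pt "0 0 0 0 0 0 0.01" --pt "0 0 0 0 0 0 0.01" --force 50

```text
t: 3.68
position: [0.5495, -0.3621, 0.0171]
eef_rot: [1.963, 2.452, 0.0]
ft_force: [3.9, 1.4, 3.8]
gripper_width: 0.0247
```

Run:
```python
from h import *
im=r.capture('top');cv2.imwrite('pics/top3.png',im)
cv2.imwrite('pics/z5.png',cv2.resize(im[180:280,400:520],(720,600),interpolation=cv2.INTER_CUBIC))
print(r.sense())
```

```text
{'t': 3.725, 'qpos': array([-6.21503172e-01,  1.86763021e-01,  1.67011250e+00,  1.52442186e-04,
        1.28441381e+00, -8.42284702e-01]), 'dq': array([-0.00034549, -0.00039481,  0.00113128, -0.0002236 ,  0.00010921,
       -0.00088698]), 'tau': array([-1.98784523e+00, -7.14403582e+01, -5.50934637e+01, -9.09476336e-01,
        5.27410079e-01,  9.71790520e-03]), 'position': array([ 0.54948397, -0.36210728,  0.01707003]), 'eef_rot': array([1.96305934e+00, 2.45237608e+00, 2.54841639e-04]), 'ft_force': array([3.18058626, 1.54228029, 4.29785236]), 'moment': array([ 0.3145843 , -0.59362241,  0.04488234]), 'gripper_width': 0.024498941369353554}
```

View pics/z5.png

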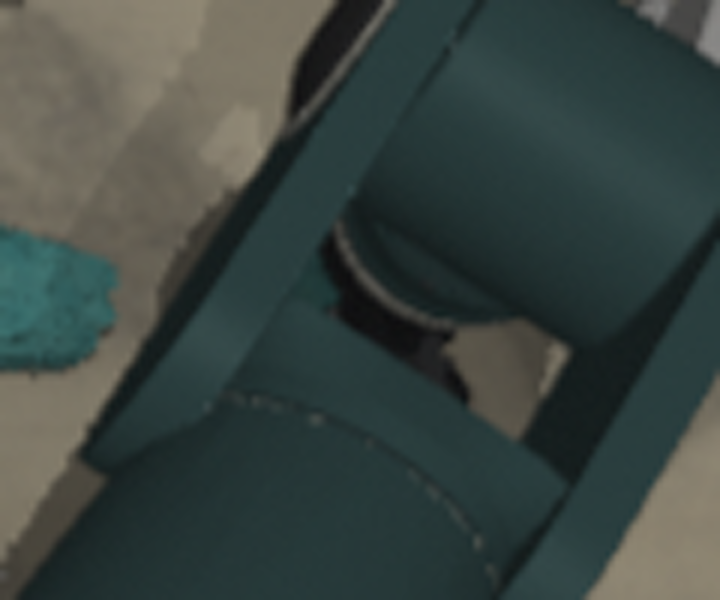

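Call:
servo_tool --pt "0 0 0 0 0 -0.01 0.01" --pt "0 0 0 0 0 -0.03 0.01" --pt "0 0 0 0 0 -0.07 0.01" --pt "0 0 0 0 0 -0.12 0.01" --pt "0 0 0 0 0 -0.14 0.01" --pt "0 0 0 0 0 -0.14 0.01" --force 50

```text
t: 4.47
position: [0.5496, -0.3624, 0.1585]
eef_rot: [1.962, 2.451, -0.0]
ft_force: [0.3, 0.5, 0.3]
gripper_width: 0.0102
```

Run:
```python
from h import *
im=r.capture('side');cv2.imwrite('pics/side4.png',im)
cv2.imwrite('pics/z6.png',cv2.resize(im[230:350,310:470],(800,600),interpolation=cv2.INTER_CUBIC))
print(r.sense())
```

```text
{'t': 4.525, 'qpos': array([-6.21631527e-01,  9.42143941e-02,  1.53842136e+00, -1.65314810e-04,
        1.50925516e+00, -8.42196882e-01]), 'dq': array([-0.00127576,  0.01999515,  0.02743997, -0.001129  , -0.00688125,
       -0.00035535]), 'tau': array([ 1.73947890e-02, -7.44758177e+01, -6.61385965e+01, -5.74973630e-03,
        1.96949607e-01,  6.39183554e-05]), 'position': array([ 0.54910518, -0.36206192,  0.15658234]), 'eef_rot': array([-1.96326292e+00, -2.45222087e+00,  2.83831039e-04]), 'ft_force': array([ 0.72653469, -0.10932386, -0.62439196]), 'moment': array([0.00388474, 0.02292231, 0.02378437]), 'gripper_width': 0.010000595530207287}
```

View pics/z6.png

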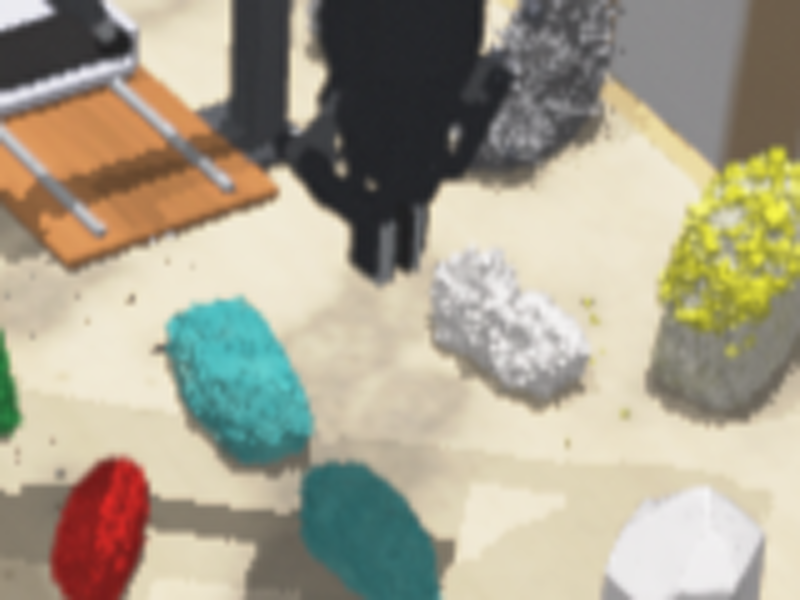

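Run:
```python
from h import *
p,R=pose()
print(((proj('side',p)-[310,230])*5), (proj('side',p+R.apply([0,-.012,0]))-[310,230])*5)
im=cv2.imread('pics/side4.png')
m=cv2.inRange(cv2.cvtColor(im,cv2.COLOR_BGR2HSV),(82,90,40),(98,255,255));m[:290]=0;m[380:]=0;m[:,:340]=0
for c in cv2.findContours(m,0,1)[0]:
    if cv2.contourArea(c)>80: M=cv2.moments(c);print(M['m10']/M['m00'],M['m01']/M['m00'],cv2.boundingRect(c))
```

```text
[379.50797873 321.03164357] [360.56848752 330.08679203]
383.415770609319 337.3053111762789 (370, 323, 28, 31)
357.5039232781168 305.519907003778 (344, 290, 28, 32)
```

Run:
```python
from h import *
R=Ro.from_rotvec([-3.0578,-.7157,0]);p=np.array([.29945,-.6047,.2012])
im=cv2.imread('pics/side0.png')[290:390,270:400]
z=cv2.resize(im,(780,600),interpolation=cv2.INTER_CUBIC)
for y in(-.0425,0,.0425):
    for zz in(0,-.013):
        u=(proj('side',p+R.apply([0,y,zz]))-[270,290])*6;print(y,zz,u)
        cv2.circle(z,tuple(int(v) for v in u),4,(0,0,255) if zz==0 else (0,255,0),-1)
cv2.imwrite('pics/z7.png',z)
im=cv2.imread('pics/side4.png');cv2.imwrite('pics/z8.png',cv2.resize(im[230:330,330:460],(780,600),interpolation=cv2.INTER_CUBIC))
```

```text
-0.0425 0 [273.1641116  472.45370802]
-0.0425 -0.013 [272.65382045 442.81072812]
0 0 [374.93779954 534.73350363]
0 -0.013 [375.05833899 504.84096418]
0.0425 0 [481.19115198 599.75460295]
0.0425 -0.013 [481.99934676 569.61912096]
```

View pics/z7.png

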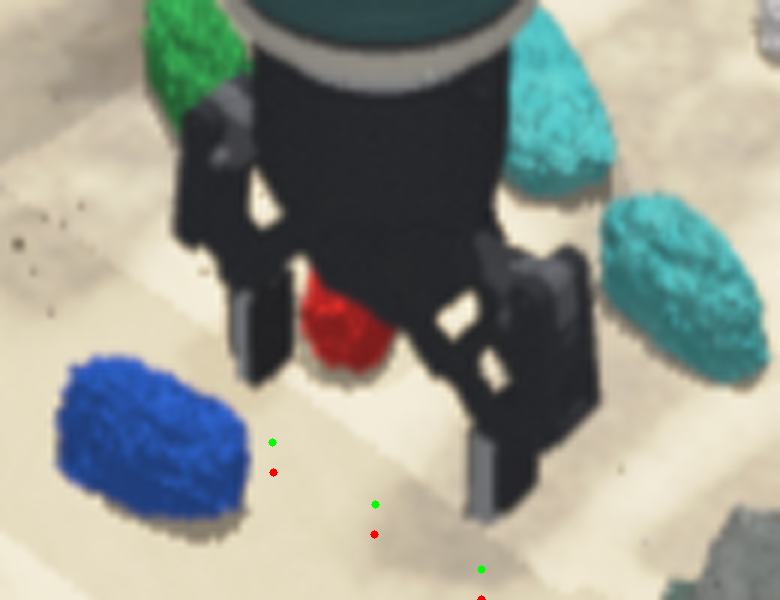

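View pics/z8.png

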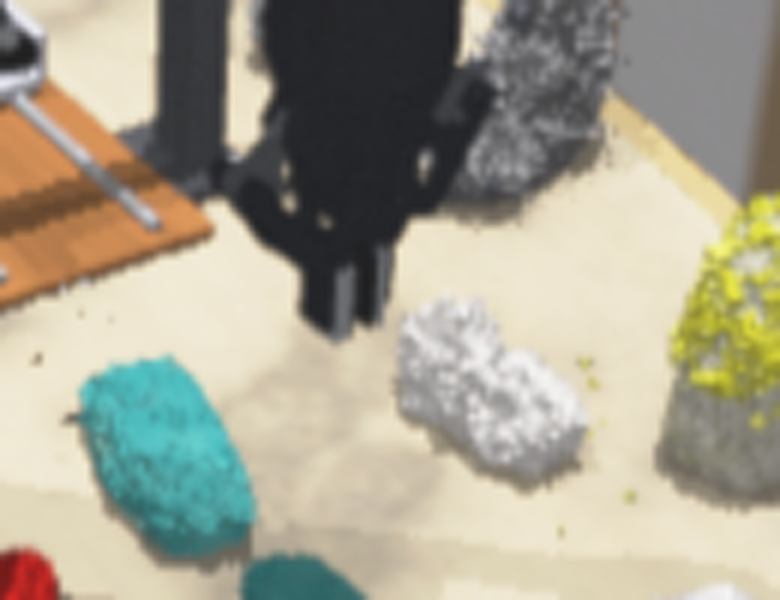

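Run:
```python
from h import *
from scipy.optimize import least_squares
R1=Ro.from_rotvec([-3.0578,-.7157,0]);p1=np.array([.29945,-.6047,.2012])
R2=tool(12.6);p2=np.array([.5491,-.3621,.1566])
def f(d): return np.r_[proj('side',p1+R1.apply(d+[0,0,-.013]))-[334,362.5],proj('side',p2+R2.apply(d))-[388.3,283.3]]
s=least_squares(f,[0,0,0]);print(s.x,s.fun, R1.apply(s.x),R2.apply(s.x))
def g(d): return np.r_[proj('side',p1+d+R1.apply([0,0,-.013]))-[334,362.5],proj('side',p2+d)-[388.3,283.3]]
s=least_squares(g,[0,0,0]);print(s.x,s.fun)
```

```text
[-0.00093147  0.00392076 -0.03220254] [-0.12158244  0.26405775 -0.19571575 -0.32250529] [ 0.00091378 -0.003963    0.03219788] [ 4.02952807e-03 -5.37519035e-05  3.22025447e-02]
[-0.00236852 -0.01169438  0.04094207] [-0.00241452 -0.00165565  0.00310458  0.00212884]
```

The grip slipped and the stone is unmoved. Two pictures show the visible fingertips about 30 mm behind the reported TCP, so I had gripped only the crown. I'll go about 27 mm deeper this time and watch the force.

Call:
servo_tool --pt "0 0 0 0 0 0 0.085" --pt "0 0 0 0 0 0 0.085" --pt "0 0 0 0 0 0.03 0.085" --pt "0 0 0 0 0 0.08 0.085" --pt "0 0 0 0 0 0.12 0.085" --pt "0 0 0 0 0 0.14 0.085" --pt "0 0 0 0 0 0.15 0.085" --pt "0 0 0 0 0 0.155 0.085" --pt "0 0 0 0 0 0.155 0.085"

```text
t: 5.65
position: [0.5497, -0.3624, 0.0028]
eef_rot: [1.963, 2.452, 0.0]
ft_force: [0.4, -0.4, -0.1]
gripper_width: 0.085
```

Call:
servo_tool --pt "0 0 0 0 0 0.005 0.085" --pt "0 0 0 0 0 0.01 0.085" --pt "0 0 0 0 0 0.013 0.085" --pt "0 0 0 0 0 0.013 0.085"

```text
t: 6.15
position: [0.5492, -0.362, -0.0114]
eef_rot: [-1.963, -2.452, 0.0]
ft_force: [0.2, 0.6, -0.6]
gripper_width: 0.0852
```

Run:
```python
from h import *
im=r.capture('side');cv2.imwrite('pics/side5.png',im)
cv2.imwrite('pics/z9.png',cv2.resize(im[270:370,330:460],(780,600),interpolation=cv2.INTER_CUBIC))
```

```text
(no output)
```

View pics/z9.png

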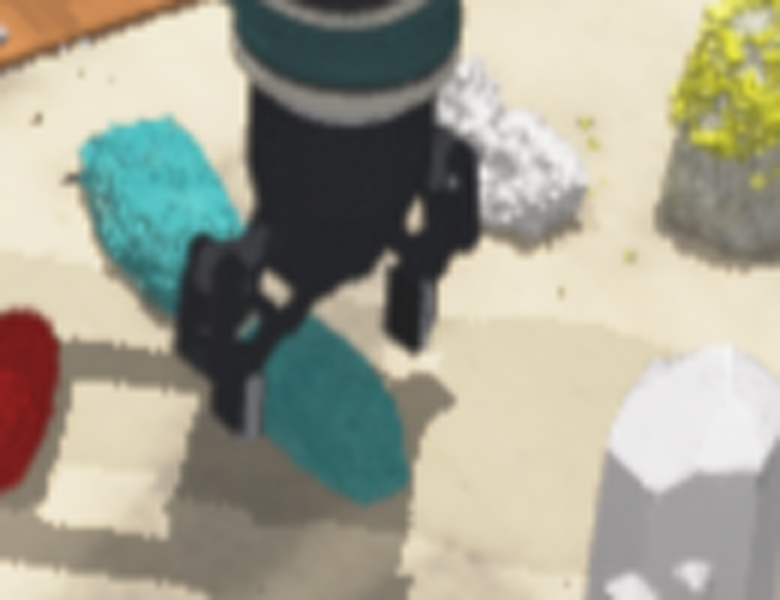

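Call:
servo_tool --pt "0 0 0 0 0 0.006 0.085" --pt "0 0 0 0 0 0.012 0.085" --pt "0 0 0 0 0 0.012 0.02" --pt "0 0 0 0 0 0.012 0.02" --pt "0 0 0 0 0 0.012 0.02" --pt "0 0 0 0 0 0.012 0.02" --pt "0 0 0 0 0 0.012 0.02" --pt "0 0 0 0 0 0.012 0.02" --force 60

```text
t: 7.2
position: [0.5496, -0.3622, -0.0226]
eef_rot: [1.963, 2.452, 0.0]
ft_force: [-1.4, 1.2, 5.8]
gripper_width: 0.0394
```

Width is 39 mm, which matches the stone. Lifting now.

Call:
servo_tool --pt "0 0 0 0 0 -0.02 0.02" --pt "0 0 0 0 0 -0.07 0.02" --pt "0 0 0 0 0 -0.12 0.02" --pt "0 0 0 0 0 -0.15 0.02" --pt "0 0 0 0 0 -0.15 0.02" --force 60

```text
t: 7.82
position: [0.5501, -0.3627, 0.1301]
eef_rot: [1.961, 2.449, 0.0]
ft_force: [-0.0, -0.2, -5.4]
gripper_width: 0.0395
```

Run:
```python
from h import *
im=r.capture('side');cv2.imwrite('pics/side6.png',im)
cv2.imwrite('pics/z10.png',cv2.resize(im[220:345,310:470],(768,600),interpolation=cv2.INTER_CUBIC))
s=r.sense();print(s['position'],s['qpos'],s['gripper_width'],s['ft_force'])
print(rel([.5627,.123,s['position'][2]],tool(12.6+83.7)))
hsv=cv2.cvtColor(im,cv2.COLOR_BGR2HSV);m=cv2.inRange(hsv,(82,90,40),(98,255,255));m[:250]=0;m[380:]=0;m[:,:340]=0
for c in cv2.findContours(m,0,1)[0]:
    if cv2.contourArea(c)>60: M=cv2.moments(c);print(M['m10']/M['m00'],M['m01']/M['m00'],cv2.boundingRect(c))
```

```text
[ 0.54936861 -0.36212881  0.1273553 ] [-6.21562113e-01  1.07553181e-01  1.57190220e+00  2.34681943e-06
  1.46110746e+00 -8.42249187e-01] 0.03959313069551949 [-0.10160527  0.40386684 -6.53436894]
(array([  0. ,   0.1, -83.7]), array([ 4.704e-01,  1.192e-01, -3.000e-04]))
357.49332171893144 305.51655052264806 (344, 290, 28, 32)
391.66762452107275 290.7322796934866 (384, 276, 18, 29)
```

View pics/z10.png

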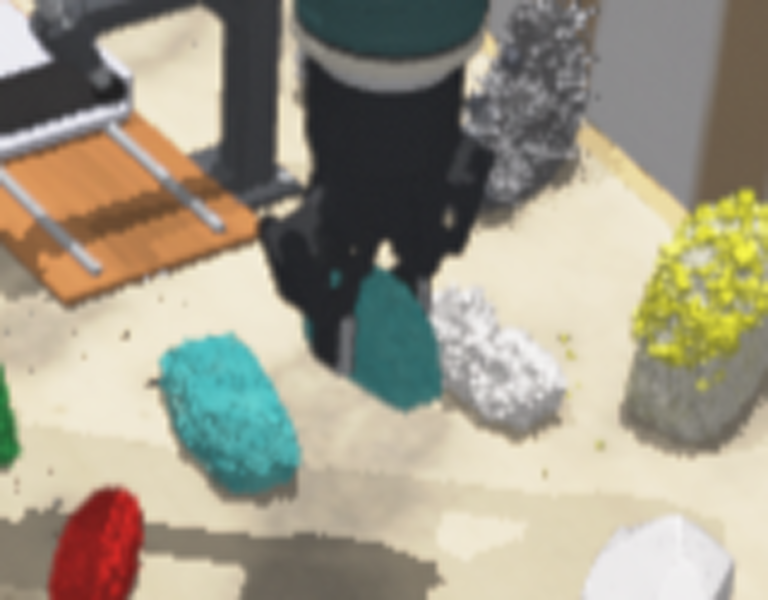

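The stone is held and level, with about 6 N of weight. Next I'll carry it over the clamp to above the bed while turning it.

Call:
servo_tool --pt "0 0 0 0 0 -0.055 0.02" --pt "0 0 -8 0.03 0.007 -0.11 0.02" --pt "0 0 -17 0.075 0.019 -0.15 0.02" --pt "0 0 -26 0.125 0.032 -0.15 0.02" --pt "0 0 -35 0.175 0.044 -0.15 0.02" --pt "0 0 -44 0.225 0.057 -0.15 0.02" --pt "0 0 -53 0.275 0.07 -0.15 0.02" --pt "0 0 -62 0.325 0.083 -0.15 0.02" --pt "0 0 -71 0.375 0.095 -0.15 0.02" --pt "0 0 -78 0.42 0.107 -0.15 0.02" --pt "0 0 -83.7 0.455 0.115 -0.15 0.02" --pt "0 0 -83.7 0.47 0.119 -0.15 0.02" --force 60

```text
t: 9.38
position: [0.5621, 0.1242, 0.2746]
eef_rot: [0.177, -3.133, 0.0]
ft_force: [0.7, -0.2, -5.3]
gripper_width: 0.039
```

Run:
```python
from h import *
for n in('side','top'):cv2.imwrite(f'pics/{n}7.png',r.capture(n))
s=r.sense();print(s['position'],s['qpos'],s['gripper_width'],s['ft_force'])
print(rel([.5627,.123,.10],tool(12.6+83.7)))
```

```text
[0.56229867 0.12353397 0.27512459] [ 1.71918039e-01 -1.08297645e-01  1.54922531e+00  6.03451092e-05
  1.70313467e+00 -1.50962419e+00] 0.03972252383199099 [ 0.10983401 -0.23018738 -4.98488279]
(array([-0. , -0.1,  0. ]), array([-0.0008, -0.0006,  0.1751]))
```

View pics/side7.png

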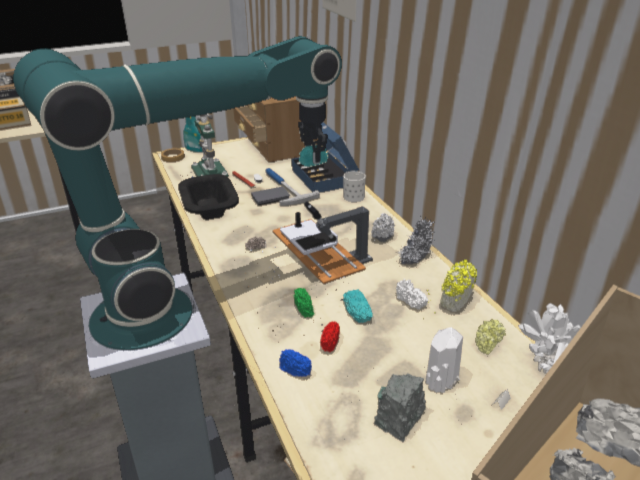

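View pics/top7.png

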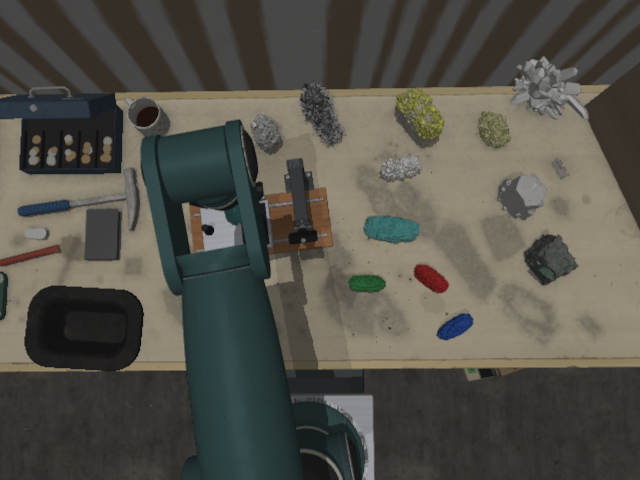

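Call:
servo_tool --pt "0 0 0 -0.001 -0.001 0.04 0.02" --pt "0 0 0 -0.001 -0.001 0.09 0.02" --pt "0 0 0 -0.001 -0.001 0.14 0.02" --pt "0 0 0 -0.001 -0.001 0.19 0.02" --pt "0 0 0 -0.001 -0.001 0.23 0.02" --pt "0 0 0 -0.001 -0.001 0.245 0.02" --pt "0 0 0 -0.001 -0.001 0.245 0.02" --force 60

```text
t: 10.35
position: [0.5635, 0.121, 0.0316]
eef_rot: [0.172, -3.136, 0.0]
ft_force: [-0.5, 0.9, -3.8]
gripper_width: 0.0394
```

Run:
```python
from h import *
im=r.capture('side');cv2.imwrite('pics/side8.png',im)
cv2.imwrite('pics/z11.png',cv2.resize(im[170:290,240:400],(800,600),interpolation=cv2.INTER_CUBIC))
im=cv2.imread('pics/side7.png')
cv2.imwrite('pics/z12.png',cv2.resize(im[190:265,280:380],(800,600),interpolation=cv2.INTER_CUBIC))
s=r.sense();print(s['position'],s['gripper_width'],s['ft_force'])
```

```text
[0.56420668 0.12130764 0.03292446] 0.039652785313949175 [-0.36851494  0.16011029 -4.01852051]
```

View pics/z11.png

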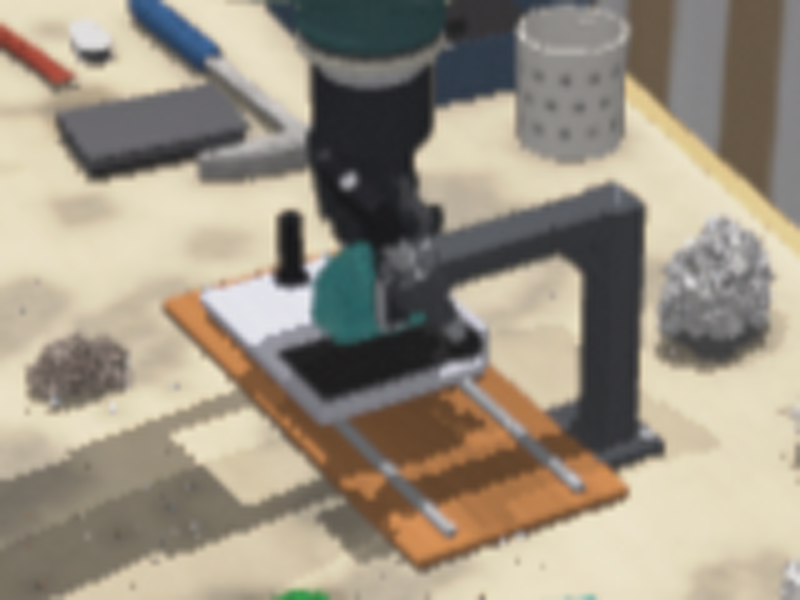

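View pics/z12.png

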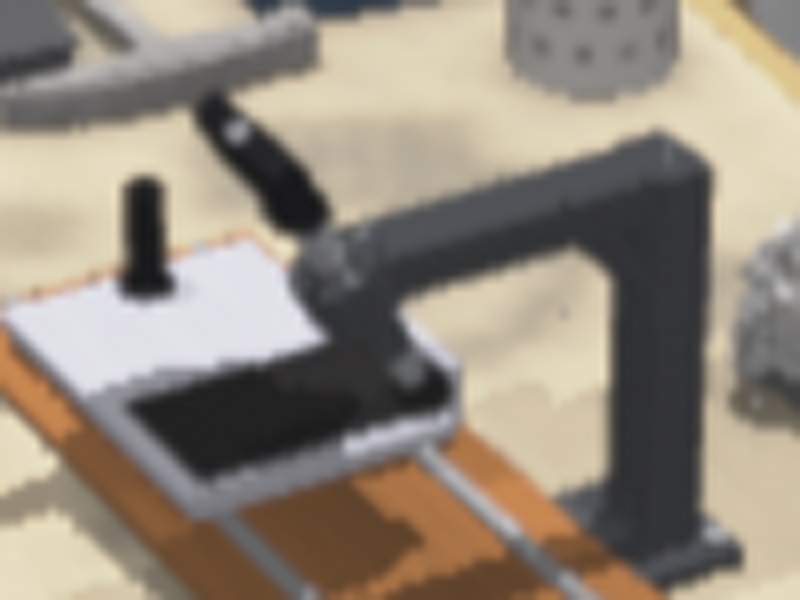

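Call:
servo_tool --pt "0 0 0 0 0.0015 0.01 0.02" --pt "0 0 0 0 0.0015 0.02 0.02" --pt "0 0 0 0 0.0015 0.024 0.02" --pt "0 0 0 0 0.0015 0.025 0.02" --pt "0 0 0 0 0.0015 0.025 0.02" --force 60

```text
t: 11.02
position: [0.5637, 0.1232, 0.0075]
eef_rot: [-0.174, 3.136, 0.0]
ft_force: [-4.8, -0.4, 3.1]
gripper_width: 0.0395
```

Call:
servo_tool --pt "0 0 0 0 0 0 0.07" --pt "0 0 0 0 0 0 0.085" --pt "0 0 0 0 0 0 0.085" --pt "0 0 0 0 0 0 0.085" --pt "0 0 0 0 0 -0.03 0.085" --pt "0 0 0 0 0 -0.07 0.085" --pt "0 0 0 0 0 -0.11 0.085" --pt "0 0 0 0 0 -0.15 0.085" --pt "0 0 0 0 0 -0.15 0.085"

```text
t: 12.15
position: [0.5648, 0.1234, 0.1604]
eef_rot: [-0.174, 3.132, 0.001]
ft_force: [0.0, 0.5, -0.3]
gripper_width: 0.0849
```

Run:
```python
from h import *
im=r.capture('side');cv2.imwrite('pics/side9.png',im)
cv2.imwrite('pics/z13.png',cv2.resize(im[170:290,240:400],(800,600),interpolation=cv2.INTER_CUBIC))
s=r.sense();print(s['position'],s['qpos'],s['gripper_width'],s['ft_force'])
```

```text
[0.56401381 0.12325004 0.15809943] [ 1.70959874e-01 -8.33410648e-02  1.71422964e+00 -4.47924542e-06
  1.50839869e+00 -1.51056341e+00] 0.0847685299269892 [-0.75014789  1.1252342  -1.25150457]
```

View pics/z13.png

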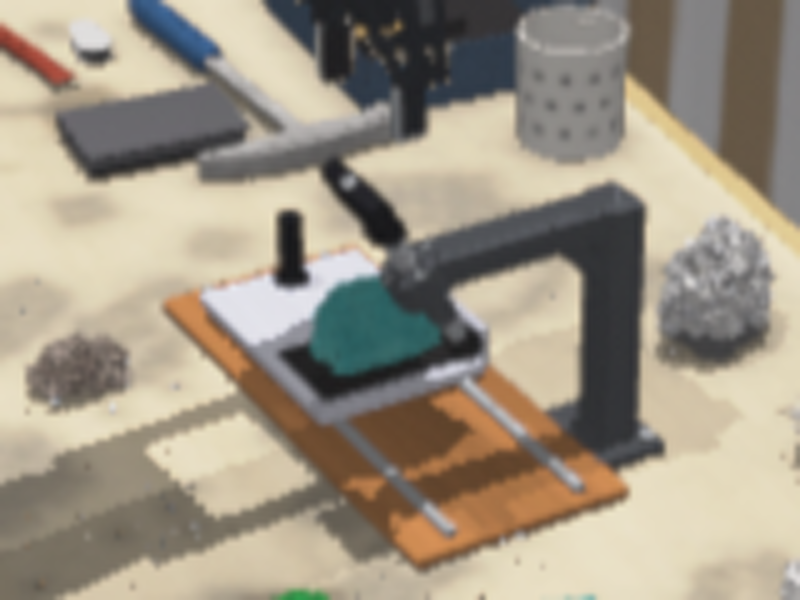

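Run:
```python
from h import *
h=onz('side',240+(289)/5,170+212/5,.077);print('handle',h)
im=cv2.imread('pics/side9.png')
a=np.radians(6.3);ey=np.array([-np.sin(a),np.cos(a)]);b=np.array([.5627,.123]);print(b+.112*ey)
print(proj('side',[*(b+.112*ey),.077]))
t=b+.150*ey;print(t,rel([*t,.158],tool(96.3)),rel([*t,.017],tool(96.3)))
```

```text
handle [0.55106182 0.23355717 0.077     ]
[0.55040976 0.23432363]
[297.5302406  212.33540295]
[0.54623985 0.27209414] (array([0. , 0.1, 0. ]), array([1.200e-03, 1.499e-01, 1.000e-04])) (array([0. , 0.1, 0. ]), array([0.0015, 0.1499, 0.1411]))
```

Handle agrees within 1 mm. Next I'll move behind it with the fingers closed.

Call:
servo_tool --pt "0 0 0 0.001 0.04 0 0.0" --pt "0 0 0 0.001 0.09 0 0.0" --pt "0 0 0 0.001 0.135 0 0.0" --pt "0 0 0 0.001 0.152 0 0.0" --pt "0 0 0 0.001 0.152 0.03 0.0" --pt "0 0 0 0.001 0.152 0.08 0.0" --pt "0 0 0 0.001 0.152 0.12 0.0" --pt "0 0 0 0.001 0.152 0.141 0.0" --pt "0 0 0 0.001 0.152 0.141 0.0"

```text
t: 13.32
position: [0.5452, 0.2735, 0.0146]
eef_rot: [0.173, -3.135, 0.002]
ft_force: [-0.1, 0.1, 0.4]
gripper_width: 0.0002
```

Run:
```python
from h import *
for n in('side','top'):
  im=r.capture(n);cv2.imwrite(f'pics/{n}10.png',im)
  c=im[170:290,240:400] if n=='side' else im[150:270,160:320]
  cv2.imwrite(f'pics/z14{n}.png',cv2.resize(c,(800,600),interpolation=cv2.INTER_CUBIC))
s=r.sense();print(s['position'],s['qpos'],s['gripper_width'],s['ft_force'])
```

```text
[0.54645708 0.27421633 0.01730466] [ 4.23397448e-01  8.91942696e-02  1.77807432e+00 -4.89617847e-05
  1.27287312e+00 -1.25793360e+00] 0.00027798019844655963 [-0.15597675  0.25016667  0.26105586]
```

View pics/z14side.png

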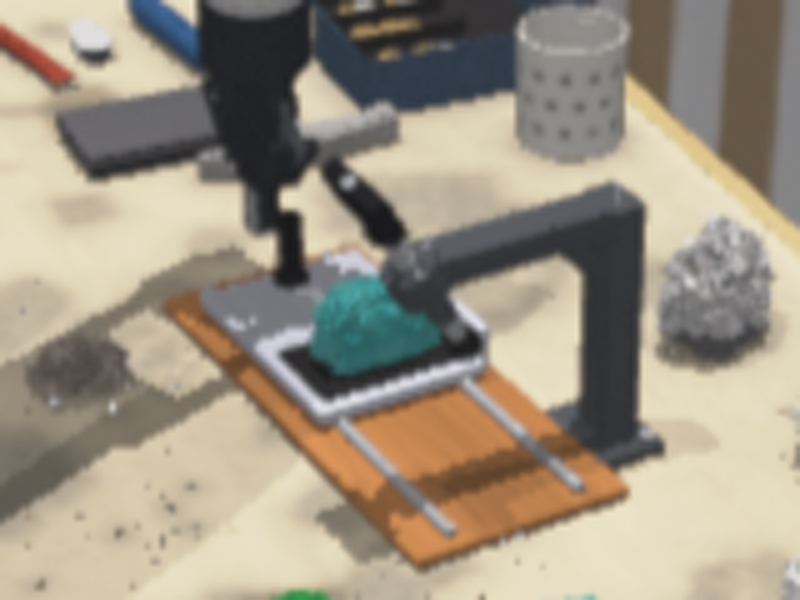

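View pics/z14top.png

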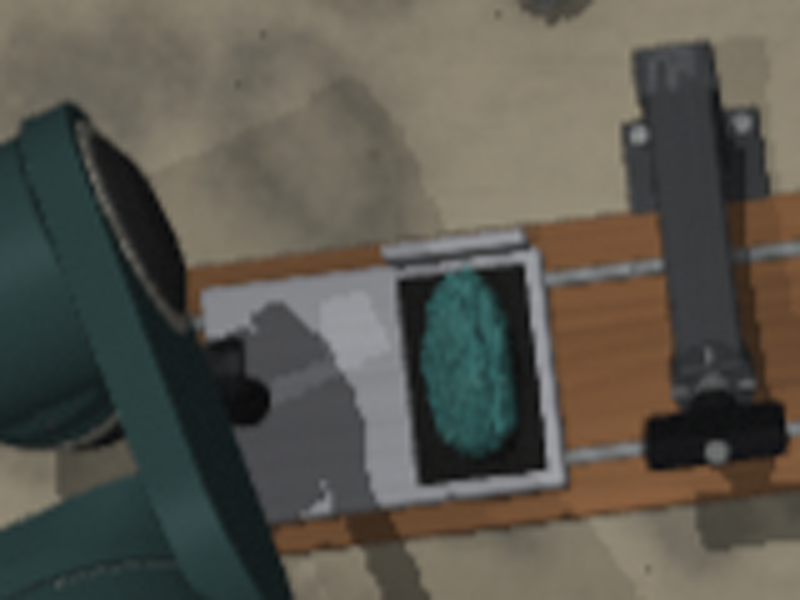

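Run:
```python
from h import *
for z in(.04,.05,.06): print(z,(proj('side',[.5465,.2742,z])-[240,170])*5,(proj('side',[.5465+.011,.2742,z])-[240,170])*5)
im=cv2.imread('pics/top10.png')[150:270,160:320]
m=cv2.inRange(cv2.cvtColor(im,cv2.COLOR_BGR2HSV),(82,90,40),(98,255,255));m[:,:80]=0
c=max(cv2.findContours(m,0,1)[0],key=cv2.contourArea);R=cv2.minAreaRect(c);print(R)
b=np.array([onz('top',*(q+[160,150]),.06) for q in cv2.boxPoints(R)]);print(b.mean(0),b[1]-b[0],b[2]-b[1])
```

```text
0.04 [262.43527308 234.40956722] [277.6757506  231.12184626]
0.05 [261.9255622  221.46856936] [277.20825066 218.19592153]
0.06 [261.41307838 208.45716981] [276.73821214 205.19980774]
((92.71540069580078, 72.22307586669922), (36.09410858154297, 17.4888973236084), 82.87498474121094)
[0.56377473 0.1219419  0.06      ] [ 0.00471628 -0.04183411  0.        ] [-0.08698309 -0.01091273  0.        ]
```

Call:
servo_tool --pt "0 0 0 0 -0.007 0 0.0" --pt "0 0 0 0 -0.014 0 0.0" --pt "0 0 0 0 -0.02 0 0.0" --pt "0 0 0 0 -0.028 0 0.0" --pt "0 0 0 0 -0.038 0 0.0" --pt "0 0 0 0 -0.05 0 0.0" --pt "0 0 0 0 -0.063 0 0.0" --pt "0 0 0 0 -0.076 0 0.0" --pt "0 0 0 0 -0.089 0 0.0" --pt "0 0 0 0 -0.1 0 0.0" --pt "0 0 0 0 -0.109 0 0.0" --pt "0 0 0 0 -0.116 0 0.0"

```text
t: 14.92
position: [0.5586, 0.1583, 0.0158]
eef_rot: [0.174, -3.137, 0.0]
ft_force: [1.6, 3.5, 1.3]
gripper_width: -0.0002
```

Run:
```python
from h import *
for n in('side',):
  im=r.capture(n);cv2.imwrite(f'pics/{n}11.png',im)
  c=im[170:290,240:400]
  cv2.imwrite(f'pics/z15{n}.png',cv2.resize(c,(800,600),interpolation=cv2.INTER_CUBIC))
s=r.sense();print(s['position'],s['ft_force'])
```

```text
[0.55849796 0.15769433 0.01575281] [ 1.66315125 -0.92697872  0.57137617]
```

View pics/z15side.png

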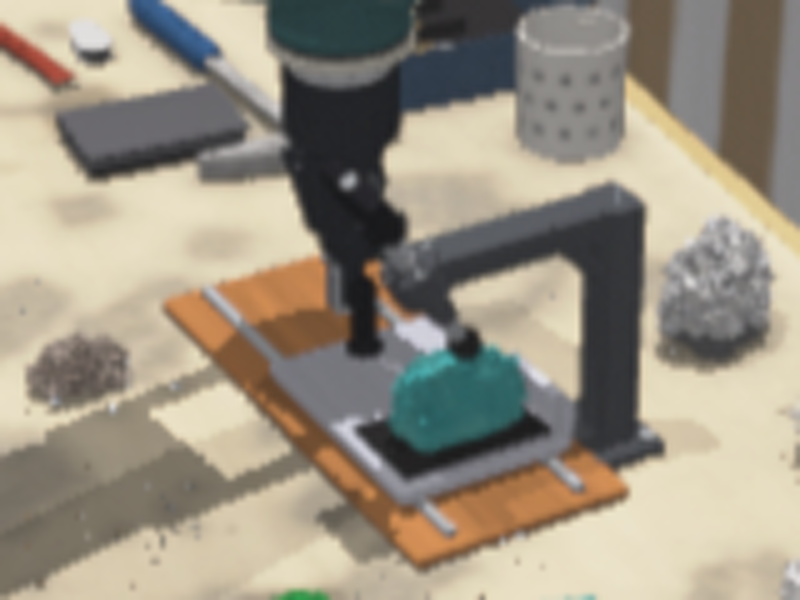

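Call:
servo_tool --pt "0 0 0 0 -0.007 0 0.0" --pt "0 0 0 0 -0.012 0 0.0" --pt "0 0 0 0 -0.016 0 0.0" --pt "0 0 0 0 -0.018 0 0.0"

```text
t: 15.48
position: [0.5604, 0.1407, 0.0158]
eef_rot: [0.174, -3.136, 0.0]
ft_force: [-0.5, 2.6, -1.3]
gripper_width: -0.0001
```

Call:
servo_tool --pt "0 0 0 0 -0.001 0 0.0" --pt "0 0 0 0 -0.002 0 0.0" --pt "0 0 0 0 -0.002 0 0.0"

```text
t: 15.85
position: [0.5607, 0.1389, 0.0158]
eef_rot: [0.174, -3.137, 0.0]
ft_force: [-0.5, 2.2, -1.3]
gripper_width: 0.0001
```

Call:
servo_tool --pt "0 0 0 0 -0.001 0 0.0" --pt "0 0 0 0 -0.002 0 0.0" --pt "0 0 0 0 -0.003 0 0.0" --pt "0 0 0 0 -0.003 0 0.0"

```text
t: 16.35
position: [0.5608, 0.1378, 0.0159]
eef_rot: [0.175, -3.137, -0.005]
ft_force: [-2.4, 18.3, -2.0]
gripper_width: 0.0002
```

Call:
servo_tool --pt "0 0 0 0 -0.001 0 0.0" --pt "0 0 0 0 -0.002 0 0.0" --pt "0 0 0 0 -0.003 0 0.0" --pt "0 0 0 0 -0.003 0 0.0"

```text
t: 16.85
position: [0.5608, 0.1376, 0.016]
eef_rot: [0.176, -3.136, -0.013]
ft_force: [-5.0, 41.7, -3.2]
gripper_width: -0.0002
```

The bed is hard against its stop: force rises and position holds. I'll back off and look.

Call:
servo_tool --pt "0 0 0 0 0.01 0 0.0" --pt "0 0 0 0 0.03 0 0.0" --pt "0 0 0 0 0.04 -0.04 0.03" --pt "0 0 0 0 0.06 -0.09 0.05" --pt "0 0 0 0 0.08 -0.15 0.05" --pt "0 0 0 0 0.1 -0.2 0.05" --pt "0 0 0 0 0.1 -0.25 0.05" --pt "0 0 0 0 0.1 -0.25 0.05"

```text
t: 17.85
position: [0.5512, 0.2335, 0.2706]
eef_rot: [-0.174, 3.13, 0.002]
ft_force: [0.2, 0.8, -0.8]
gripper_width: 0.0501
```

Run:
```python
from h import *
for n in('side','top'):
  im=r.capture(n);cv2.imwrite(f'pics/{n}12.png',im)
  c=im[190:265,280:380] if n=='side' else im[150:270,180:340]
  cv2.imwrite(f'pics/z16{n}.png',cv2.resize(c,(800,600),interpolation=cv2.INTER_CUBIC))
s=r.sense();print(s['position'],s['qpos'],s['ft_force'])
```

```text
[0.55034282 0.2327776  0.26586529] [ 3.57607698e-01 -6.23707247e-02  1.52097419e+00 -2.75893066e-04
  1.68253078e+00 -1.32406381e+00] [ 0.27473959 -0.7238914  -0.26581138]
```

View pics/z16side.png

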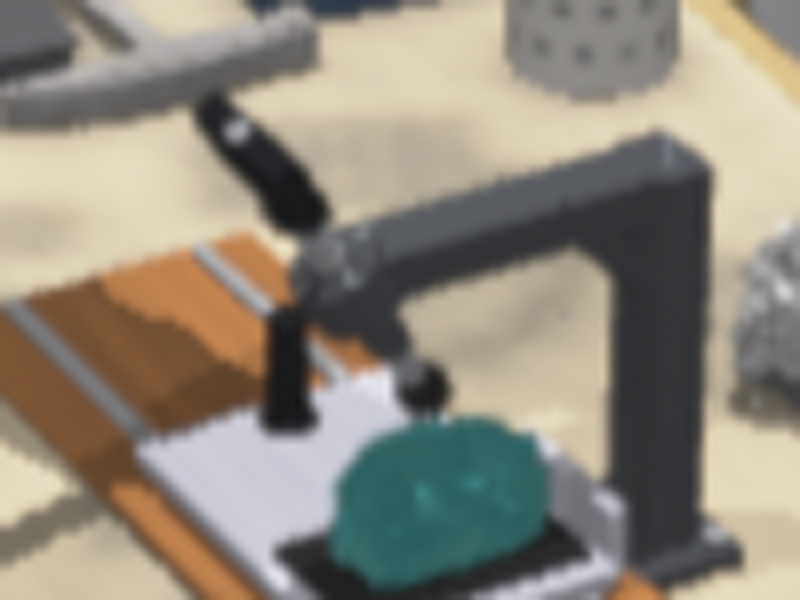

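View pics/z16top.png

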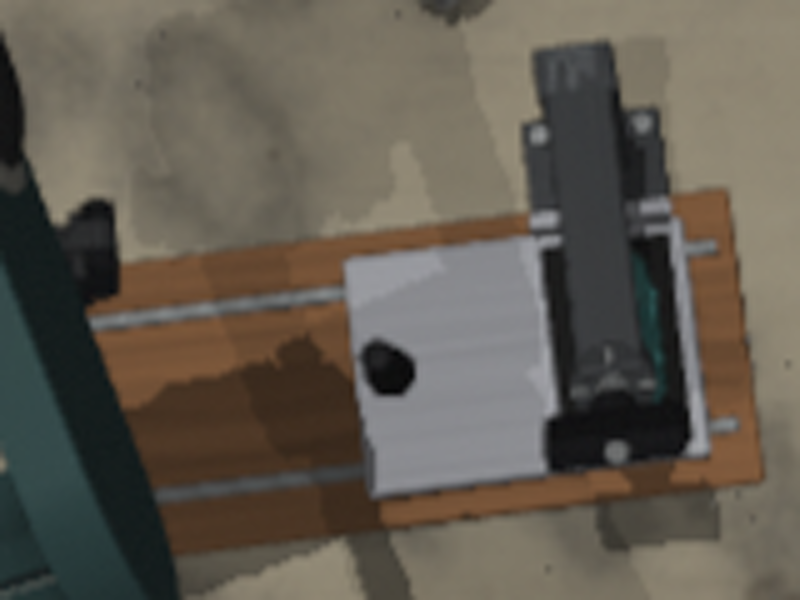

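Run:
```python
from h import *
qt=lambda u,v:(180+(u+.5)/5-.5,150+(v+.5)/5-.5)
qs=lambda u,v:(280+(u+.5)/8-.5,190+(v+.5)/8-.5)
P,e=tri(qt(617,452),qs(237,130));print('dot',P,e)
# clamp frame
a=np.radians(6.3);C=np.array([.5765,.0033,0]);Rc=Ro.from_euler('z',6.3,degrees=True)
print('dot in clamp',Rc.inv().apply(P-C))
# foot: on plane clamp y=0
o,d=ray('side',*qs(422,385));ey=Rc.apply([0,1,0]);s=-( (o-C)@ey)/(d@ey);F=o+s*d;print('foot clamp',Rc.inv().apply(F-C))
# handle base check / bed
h=onz('top',*qt(375,352),.077);print(Rc.inv().apply(h-C),'handle')
for h,z in((.0,.2),): 
  for t in(.1,.12,.14): 
    ax=np.array([-np.sin(np.pi/6),0,np.cos(np.pi/6)])
    f=Rc.inv().apply(F-C); k=f+ax*t; w=Rc.apply(k)+C; print(t,k, (proj('top',w)-[180,150])*5,(proj('side',w)-[280,190])*8)
```

```text
dot [ 0.49746913 -0.00581827  0.23257117] 0.0010266328805845356
dot in clamp [-0.07955419 -0.00039081  0.23257117]
foot clamp [-4.86809922e-03  1.31571858e-16  1.04581746e-01]
[0.00201822 0.11228507 0.077     ] handle
0.1 [-5.48680992e-02  1.31571858e-16  1.91184287e-01] [611.35487473 406.24401005] [297.66933565 211.47300873]
0.12 [-6.48680992e-02  1.31571858e-16  2.08504795e-01] [612.21606446 423.90745535] [272.3253885  175.81024793]
0.14 [-7.48680992e-02  1.31571858e-16  2.25825303e-01] [613.10530401 442.14621652] [246.56632977 139.56336244]
```

Run:
```python
from h import *
im=cv2.imread('pics/top0.png');v=cv2.cvtColor(im,cv2.COLOR_BGR2HSV)[...,2]
print(v[228:246,286:322:2])
m=((v<40)*255).astype(np.uint8);m[:222]=0;m[250:]=0;m[:,:285]=0;m[:,322:]=0
c=max(cv2.findContours(m,0,1)[0],key=cv2.contourArea);print(cv2.minAreaRect(c),cv2.boundingRect(c))
im=cv2.imread('pics/side12.png');v=cv2.cvtColor(im,cv2.COLOR_BGR2HSV)[...,2]
m=((v<45)*255).astype(np.uint8);m[:198]=0;m[222:]=0;m[:,:300]=0;m[:,324:]=0
c=max(cv2.findContours(m,0,1)[0],key=cv2.contourArea);print(cv2.minAreaRect(c),cv2.boundingRect(c))
Rc=Ro.from_euler('z',6.3,degrees=True);C=np.array([.5765,.0033,0])
g=C+Rc.apply([-.0796,0,.2326])
for ph in(-15,0,15):
  f=np.radians(ph);b=np.cos(f)*np.array([0,1,0])+np.sin(f)*np.array([np.cos(np.pi/6),0,.5]);b=Rc.apply(b)
  A,B=proj('top',g-.03*b),proj('top',g+.03*b);s1,s2=proj('side',g-.03*b),proj('side',g+.03*b)
  print(ph,A,B,s1,s2)
```

```text
[[110 110 111 111  86  72  50  36  29  23  37  37  39  59  90  98 102 103]
 [111 110 110 110  86  58  42  19  21  21  25  42  49  60  76 100 103 103]
 [109 109 109 109 100  44  27  21  23  21  17  32  39  39  40  76 104 104]
 [109 109 109 109 111  44  21  19  18  18  18  19  17  18  15  40 105 104]
 [110 111  94  88  78  35  16  16  17  15  16  17  17  15  17  31 107 109]
 [113 103  57  45  20  17  18  16  16  16  16  16  16  18  17  25 102  99]
 [114  96  16  15  16  18  17  17  15  16  16  15  17  16  17  15  97  90]
 [114  88  15  17  17  16  17  17  15  16  17  18  16  19  20  18 113 106]
 [114  81  16  16  18  18  16  16  17  19  20  21  19  22  22  18 102  94]
 [105  71  16  14  18  19  18  21  24  21  21  23  22  24  22  20  94 101]
 [ 96  66  17  20  23  21  21  23  72  65  20  22  22  22  20  18 102 112]
 [118  77  22  20  21  20  21  23  95  91  29  22  21  21  20  19 106 114]
 [110  68  19  20  22  20  21  30  99  98  33  22  21  21  20  47 110 117]
 [103  84  19  21  21  21  21  27  93  92  21  19  33  34  47  98 115 116]
 [114 108  22  22  20  19  20  21  67  67  46  58  62  63  67 116 116 115]
 [115 115  31  19  32  52  67  93  73  64  67  73  72  72  72 112 112 112]
 [114 113  91  90  93  98 102 115 104  80  70  70  70  71  90 111 112 112]
 [113 113 113 114 113 112 111 111 111  99  69  69  68  69 103 113 114  98]]
((302.3780822753906, 234.9024200439453), (14.245668411254883, 27.71831512451172), 83.6598129272461) (289, 228, 28, 16)
((314.68243408203125, 212.65541076660156), (12.554744720458984, 4.998648643493652), 54.462318420410156) (309, 208, 11, 11)
-15 [316.24986335 235.1210705 ] [289.30292584 245.41080526] [316.43657391 208.24164396] [302.32198861 203.27091323]
0 [317.17170978 238.51345113] [288.30835996 242.04689775] [314.49814093 210.23261876] [304.22043793 201.33863692]
15 [317.10755605 242.00759931] [288.29437542 238.54401609] [312.19795106 211.91387384] [306.45788817 199.70288031]
```

```bash
cat >> h.py <<'E'
Rc=Ro.from_euler('z',6.3,degrees=True);C=np.array([.5765,.0033,0])
G=C+Rc.apply([-.0746,0,.2239])
tz=np.array([.5,0,-.8660254]);ty=np.array([.8660254,0,.5])
RK=Rc*Ro.from_matrix(np.c_[np.cross(ty,tz),ty,tz]); TZ=Rc.apply(tz)
E
python3 - <<'E'
from h import *
print(G,rel(G+TZ*(.046-.075),RK)); p,R=pose();print(p, np.linalg.norm(rel(G+TZ*(.046-.075),RK)[0]))
E
```

```text
[ 0.50235051 -0.00488618  0.2239    ] (array([-23.5, -23.5,  87.8]), array([ 0.0885, -0.2309,  0.0168]))
[0.55034282 0.2327776  0.26586529] 93.87939070956948
```

Call:
servo_tool --pt "-2.35 -2.35 8.78 0.009 -0.023 0.0 0.05" --pt "-4.7 -4.7 17.6 0.018 -0.046 0.0 0.05" --pt "-7.05 -7.05 26.3 0.027 -0.069 0.0 0.05" --pt "-9.4 -9.4 35.1 0.035 -0.092 0.0 0.05" --pt "-11.75 -11.75 43.9 0.044 -0.115 0.002 0.05" --pt "-14.1 -14.1 52.7 0.053 -0.139 0.004 0.05" --pt "-16.45 -16.45 61.5 0.062 -0.162 0.008 0.05" --pt "-18.8 -18.8 70.2 0.071 -0.185 0.012 0.05" --pt "-21.15 -21.15 79 0.08 -0.208 0.015 0.05" --pt "-23.5 -23.5 87.8 0.0885 -0.231 0.017 0.05" --pt "-23.5 -23.5 87.8 0.0885 -0.231 0.017 0.05" --pt "-23.5 -23.5 87.8 0.0885 -0.231 0.017 0.05"

```text
t: 19.45
position: [0.4879, -0.0067, 0.2482]
eef_rot: [1.827, 2.044, 0.546]
ft_force: [0.6, -0.3, 0.1]
gripper_width: 0.0499
```

Run:
```python
from h import *
for n in('side',):
  im=r.capture(n);cv2.imwrite(f'pics/{n}13.png',im)
  c=im[150:270,240:400]
  cv2.imwrite(f'pics/z17{n}.png',cv2.resize(c,(800,600),interpolation=cv2.INTER_CUBIC))
s=r.sense();print(s['position'],s['qpos'],s['ft_force']);print(rel(G+TZ*(.046-.075),RK))
p,R=pose()
for o in(0,-.03,-.04):
  print(o,[((proj('side',p+R.apply([0,y,o]))-[240,150])*5).round() for y in(-.025,0,.025)])
```

```text
[ 0.48806717 -0.00650727  0.24838873] [-0.15070084 -0.6961602   2.08105164  0.1368339   1.25245235 -0.27213453] [ 0.13791482 -0.99897115  0.55802656]
(array([-0.1, -0.1,  0.1]), array([ 0.    ,  0.0002, -0.0006]))
0 [array([297., 287.]), array([331., 258.]), array([365., 228.])]
-0.03 [array([271., 252.]), array([306., 222.]), array([340., 193.])]
-0.04 [array([263., 240.]), array([297., 210.]), array([332., 180.])]
```

View pics/z17side.png

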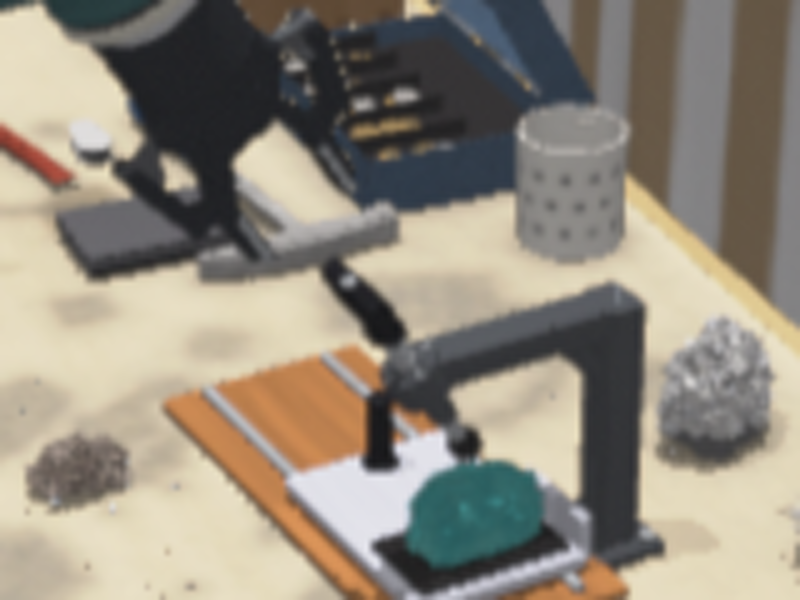

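The tilted tips sit 30 mm behind the reported TCP along the tool axis, as expected, and line up with the knob. Advancing and gripping.

Call:
servo_tool --pt "0 0 0 0 0 0.02 0.05" --pt "0 0 0 0 0 0.045 0.05" --pt "0 0 0 0 0 0.065 0.05" --pt "0 0 0 0 0 0.074 0.05" --pt "0 0 0 0 0 0.074 0.05" --pt "0 0 0 0 0 0.074 0.0" --pt "0 0 0 0 0 0.074 0.0" --pt "0 0 0 0 0 0.074 0.0" --pt "0 0 0 0 0 0.074 0.0" --pt "0 0 0 0 0 0.074 0.0" --force 40

```text
t: 20.75
position: [0.5246, -0.003, 0.1857]
eef_rot: [1.828, 2.041, 0.547]
ft_force: [-4.7, -0.2, 3.6]
gripper_width: 0.0141
```

Run:
```python
from h import *
for n in('side',):
  im=r.capture(n);cv2.imwrite(f'pics/{n}14.png',im)
  c=im[150:270,240:400]
  cv2.imwrite(f'pics/z18{n}.png',cv2.resize(c,(800,600),interpolation=cv2.INTER_CUBIC))
s=r.sense();print(s['position'],s['gripper_width'],s['qpos'],s['ft_force'],s['moment'])
```

```text
[ 0.52458976 -0.00297603  0.18564355] 0.013807343615038959 [-0.12556439 -0.59449148  2.1252325   0.13117971  1.10241934 -0.26445128] [-4.29391403  0.90986875  3.2244518 ] [-0.01731512  0.70281158  0.08758669]
```

View pics/z18side.png

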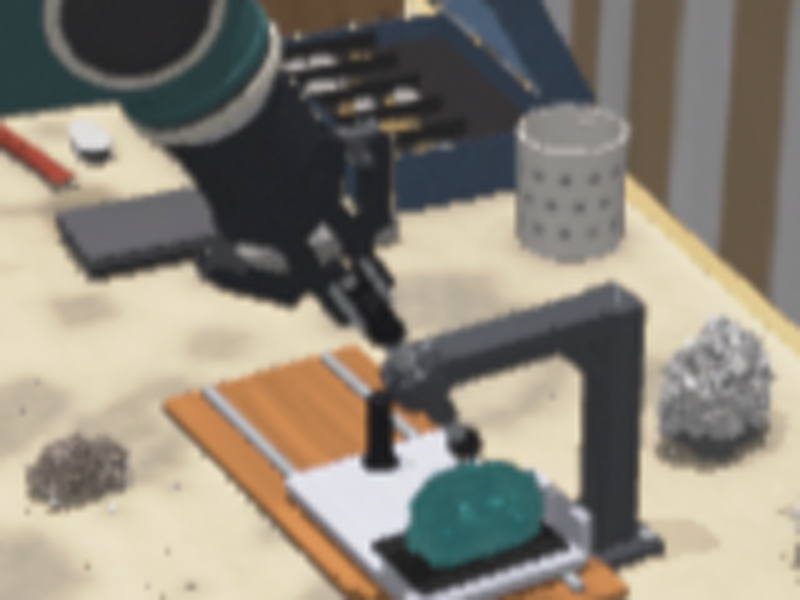

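Call:
servo_tool --pt "0 0 8 0 0 0.0007 0.0" --pt "0 0 16 0 0 0.0013 0.0" --pt "0 0 24 0 0 0.002 0.0" --pt "0 0 32 0 0 0.0027 0.0" --pt "0 0 40 0 0 0.0033 0.0" --pt "0 0 48 0 0 0.004 0.0" --pt "0 0 56 0 0 0.0047 0.0" --pt "0 0 64 0 0 0.0053 0.0" --pt "0 0 72 0 0 0.006 0.0" --pt "0 0 80 0 0 0.0067 0.0" --pt "0 0 80 0 0 0.0067 0.0" --force 40

```text
t: 22.18
position: [0.527, -0.0018, 0.1792]
eef_rot: [2.992, 0.426, 0.806]
ft_force: [-20.4, 6.7, 6.9]
gripper_width: 0.0145
```

Run:
```python
from h import *
for n in('side',):
  im=r.capture(n);cv2.imwrite(f'pics/{n}15.png',im)
  c=im[190:265,280:380]
  cv2.imwrite(f'pics/z19{n}.png',cv2.resize(c,(800,600),interpolation=cv2.INTER_CUBIC))
s=r.sense();print(s['position'],s['gripper_width'],s['qpos'],s['ft_force'],s['moment'])
p,R=pose();print(np.degrees((RK.inv()*R).as_rotvec()), R.inv().apply(s['moment']))
```

```text
[ 0.52697544 -0.0018262   0.17923751] 0.0140825468754504 [-0.12294933 -0.58405597  2.12870513  0.13218707  1.09133091  1.13287347] [-19.98974197   7.23442281   7.43604258] [1.12771101 2.6388135  0.6068938 ]
[1.88332611e-01 7.71172100e-03 8.00449072e+01] [ 1.93436032 -2.19744308  0.18133653]
```

View pics/z19side.png

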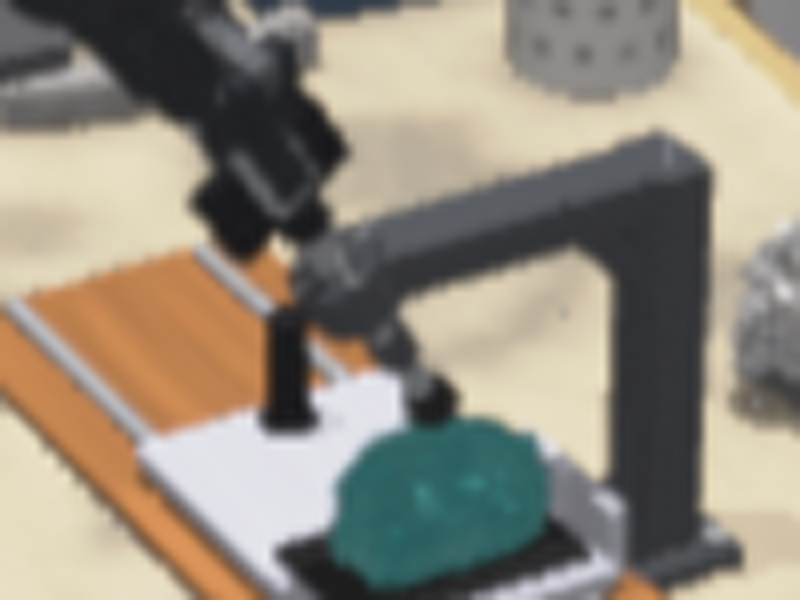

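Foot moved about 7 mm, as expected. About 3 mm remain to touch by geometry. Regrasping: open, back off, turn back.

Call:
servo_tool --pt "0 0 0 0 0 0 0.05" --pt "0 0 0 0 0 0 0.055" --pt "0 0 0 0 0 -0.03 0.055" --pt "0 0 0 0 0 -0.055 0.055" --pt "0 0 -10 0 0 -0.055 0.055" --pt "0 0 -20 0 0 -0.055 0.055" --pt "0 0 -30 0 0 -0.055 0.055" --pt "0 0 -40 0 0 -0.055 0.055" --pt "0 0 -50 0 0 -0.055 0.055" --pt "0 0 -60 0 0 -0.055 0.055" --pt "0 0 -70 0 0 -0.055 0.055" --pt "0 0 -80 0 0 -0.055 0.055"

```text
t: 23.72
position: [0.5007, -0.0057, 0.2268]
eef_rot: [1.822, 2.046, 0.545]
ft_force: [1.2, -0.9, -0.5]
gripper_width: 0.0546
```

Run:
```python
from h import *
for n in('side','top'):
  im=r.capture(n);cv2.imwrite(f'pics/{n}16.png',im)
  c=im[190:265,280:380] if n=='side' else im[190:270,260:367]
  cv2.imwrite(f'pics/z20{n}.png',cv2.resize(c,(800,600),interpolation=cv2.INTER_CUBIC))
s=r.sense();print(s['position'],s['gripper_width'],s['qpos'],s['ft_force'],s['moment'])
```

```text
[ 0.50074947 -0.00566946  0.22681502] 0.05486131802133448 [-0.14203461 -0.66483453  2.09911427  0.1340996   1.20057365 -0.27061461] [-0.31921166  0.12676988 -0.6354882 ] [0.00860994 0.25966217 0.03573102]
```

View pics/z20side.png

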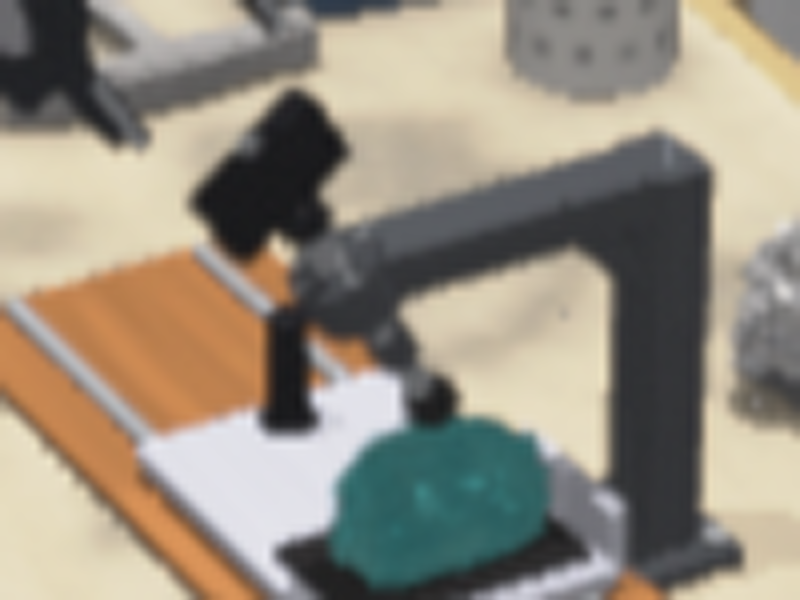

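View pics/z20top.png

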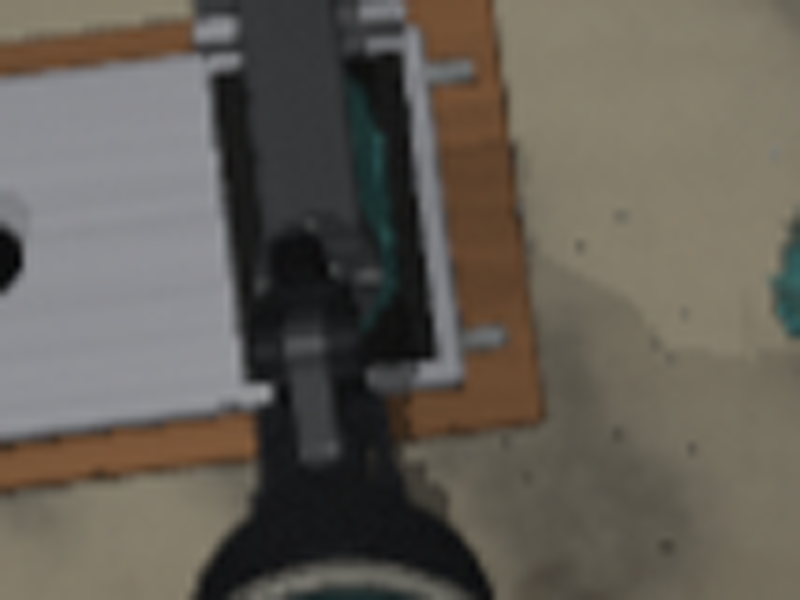

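The bar has turned by 80°, so I need another -100° to regrasp across it, using its 2-fold symmetry. I'll rotate while clear of it.

Call:
servo_tool --pt "0 0 -10 0 0 0 0.055" --pt "0 0 -20 0 0 0 0.055" --pt "0 0 -30 0 0 0 0.055" --pt "0 0 -40 0 0 0 0.055" --pt "0 0 -50 0 0 0 0.055" --pt "0 0 -60 0 0 0 0.055" --pt "0 0 -70 0 0 0 0.055" --pt "0 0 -80 0 0 0 0.055" --pt "0 0 -90 0 0 0 0.055" --pt "0 0 -100 0 0 0 0.055" --pt "0 0 -100 0 0 0 0.055"

```text
t: 25.2
position: [0.5007, -0.0056, 0.2267]
eef_rot: [-0.365, 2.593, -0.021]
ft_force: [0.5, -0.1, 0.2]
gripper_width: 0.0549
```

Run:
```python
from h import *
for n in('side','top'):
  im=r.capture(n);cv2.imwrite(f'pics/{n}17.png',im)
  c=im[190:265,280:380] if n=='side' else im[190:270,260:367]
  cv2.imwrite(f'pics/z21{n}.png',cv2.resize(c,(800,600),interpolation=cv2.INTER_CUBIC))
s=r.sense();print(s['position'],s['gripper_width'],s['qpos'],s['ft_force'])
# foot by hough-ish: dark blob centroid in side
for f,(u,v) in {'side12':(422,385),'side16':(432,399)}.items():
  o,d=ray('side',280+u/8-.44,190+v/8-.44);ey=Rc.apply([0,1,0]);k=-((o-C)@ey)/(d@ey);print(f,Rc.inv().apply(o+k*d-C))
dot=G-.01*TZ; print('dotpred',(proj('side',dot+.00666*TZ)-[280,190])*8,'seen 247,143')
R2=RK*Ro.from_euler('z',-100,degrees=True)
print(rel(G+TZ*(.046-.003+.0067-.001),R2))
```

```text
[ 0.50070132 -0.00560198  0.22666532] 0.054983336009218606 [-0.14197173 -0.66474608  2.0992351   0.134192    1.20067234 -2.00685641] [ 0.97134616 -0.04315195 -0.43711611]
side12 [-4.87670023e-03  4.81953017e-17  1.04593117e-01]
side16 [-5.57732953e-04  7.86245688e-17  9.71435088e-02]
dotpred [242.99649116 138.10903595] seen 247,143
(array([ 0. , -0. , -0.4]), array([-0.0002,  0.0005,  0.052 ]))
```

View pics/z21side.png

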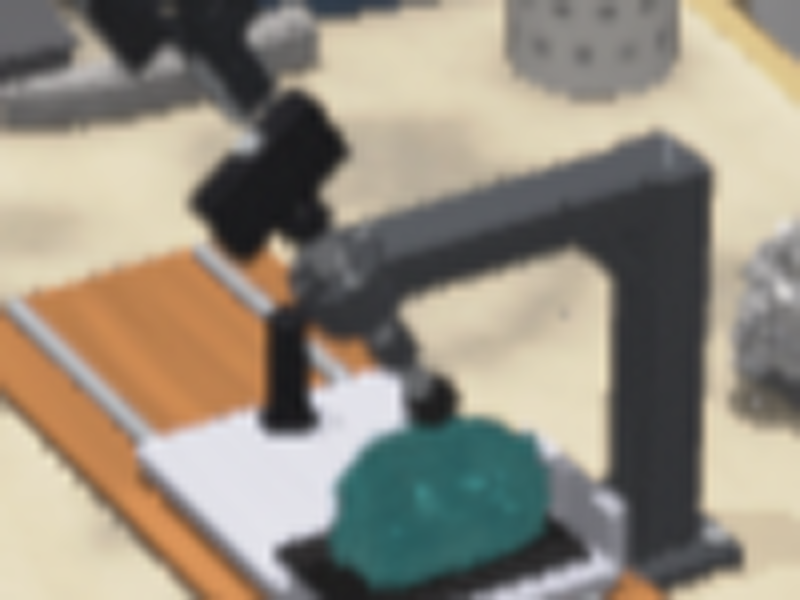

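```bash
cat >> h.py <<'E'
def track(ref,cur,box,pad=5,k=8):
    """subpixel shift of box (x0,y0,x1,y1) from ref to cur"""
    x0,y0,x1,y1=box
    up=lambda im:cv2.resize(im,None,fx=k,fy=k,interpolation=cv2.INTER_CUBIC)
    t=up(ref[y0:y1,x0:x1]);s=up(cur[y0-pad:y1+pad,x0-pad:x1+pad])
    m=cv2.matchTemplate(s,t,cv2.TM_CCOEFF_NORMED);_,v,_,l=cv2.minMaxLoc(m)
    return round(l[0]/k-pad,2),round(l[1]/k-pad,2),round(v,3)
FOOT=(329,232,340,242)
E
python3 - <<'E'
from h import *
a=cv2.imread('pics/side12.png');b=cv2.imread('pics/side16.png');c=cv2.imread('pics/side17.png');d=cv2.imread('pics/side15.png')
print('foot 12->16',track(a,b,(329,233,338,241)),'12->15',track(a,d,(329,233,338,241)),'16->17',track(b,c,(329,234,340,243)))
f=C+Rc.apply([-.0049,0,.1046]);print('px/mm along axis',(proj('side',f+TZ*.01)-proj('side',f))/10)
E
```

```text
foot 12->16 (0.88, 1.25, 0.977) 12->15 (0.88, 1.38, 0.973) 16->17 (0.0, 0.0, 1.0)
px/mm along axis [0.14463436 0.20351826]
```

Run:
```python
from h import *
ey=Rc.apply([0,1,0])
for u,v in((440,421),(470,417),(500,420),(400,427)):
  for yy in(-.01,0,.012):
    o,d=ray('side',280+u/8-.44,190+v/8-.44);k=(yy-((o-C)@ey))/(d@ey);print(u,v,yy,Rc.inv().apply(o+k*d-C).round(4))
```

```text
440 421 -0.01 [-0.003  -0.01    0.0937]
440 421 0 [0.0029 0.     0.0864]
440 421 0.012 [0.0101 0.012  0.0776]
470 417 -0.01 [ 0.0099 -0.01    0.0914]
470 417 0 [0.016 0.    0.084]
470 417 0.012 [0.0233 0.012  0.0752]
500 420 -0.01 [ 0.023  -0.01    0.0859]
500 420 0 [0.0292 0.     0.0785]
500 420 0.012 [0.0366 0.012  0.0697]
400 427 -0.01 [-0.0201 -0.01    0.0965]
400 427 0 [-0.0143  0.      0.0892]
400 427 0.012 [-0.0073  0.012   0.0805]
```

Call:
servo_tool --pt "0 0 0 0 0 0.02 0.055" --pt "0 0 0 0 0 0.04 0.055" --pt "0 0 0 0 0 0.052 0.055" --pt "0 0 0 0 0 0.052 0.03" --pt "0 0 0 0 0 0.052 0.0" --pt "0 0 0 0 0 0.052 0.0" --pt "0 0 0 0 0 0.052 0.0" --pt "0 0 0 0 0 0.052 0.0" --force 40

```text
t: 26.3
position: [0.5263, -0.0019, 0.1826]
eef_rot: [-0.371, 2.591, -0.02]
ft_force: [-6.3, 9.8, 3.0]
gripper_width: 0.0141
```

```bash
cat > look.py <<'E'
import sys
from h import *
n=sys.argv[1]
im=r.capture('side');cv2.imwrite(f'pics/side{n}.png',im)
cv2.imwrite(f'pics/z{n}.png',cv2.resize(im[190:265,280:380],(800,600),interpolation=cv2.INTER_CUBIC))
s=r.sense();p,R=pose();print(s['t'],p,s['gripper_width'],s['qpos'][5],'F tool',R.inv().apply(s['ft_force']).round(1),'M tool',R.inv().apply(s['moment']).round(2))
b=cv2.imread('pics/side17.png');print('foot',track(b,im,(329,234,340,243)),'ang',np.degrees((RK.inv()*R).as_rotvec()).round(1))
E
python3 look.py 18
```

```text
26.35 [ 0.52627665 -0.00185984  0.18255319] 0.014356552737795404 -2.0089144208039995 F tool [ 1.  10.5 -3.8] M tool [-1.62  0.41  0.03]
foot (0.0, 0.0, 0.999) ang [  -0.1    0.1 -100. ]
```

View pics/z18.png

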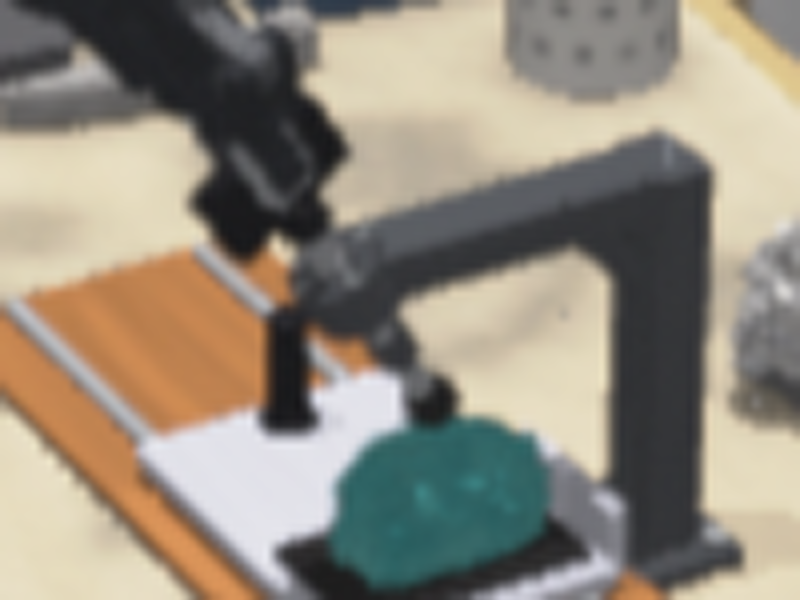

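Call:
servo_tool --pt "0 0 8 0 0.001 0.0007 0.0" --pt "0 0 16 0 0.001 0.0013 0.0" --pt "0 0 20 0 0.001 0.0017 0.0" --pt "0 0 20 0 0.001 0.0017 0.0"

```text
t: 26.85
position: [0.527, -0.0014, 0.1811]
eef_rot: [0.087, 2.62, 0.101]
ft_force: [-5.0, 3.4, 2.6]
gripper_width: 0.0138
```

```bash
python3 look.py 19
```

```text
26.9 [ 0.52698137 -0.00144541  0.18109905] 0.014228371823428763 -1.6566110372520426 F tool [ 3.   3.4 -5.1] M tool [-0.33  0.78  0.11]
foot (0.12, 0.25, 0.993) ang [ -0.    0.  -79.9]
```

Call:
servo_tool --pt "0 0 8 0 0 0.0007 0.0" --pt "0 0 15 0 0 0.0012 0.0" --pt "0 0 15 0 0 0.0012 0.0"

```text
t: 27.28
position: [0.5276, -0.0014, 0.18]
eef_rot: [0.431, 2.595, 0.192]
ft_force: [-4.3, 2.4, 2.4]
gripper_width: 0.0138
```

```bash
python3 look.py 20
```

```text
27.325 [ 0.52757426 -0.00137614  0.18005053] 0.014014657642428634 -1.3945492441454141 F tool [ 3.   2.  -5.1] M tool [-0.11  0.84  0.09]
foot (0.12, 0.25, 0.991) ang [ -0.    0.  -64.9]
```

Call:
servo_tool --pt "0 0 8 0 0 0.0007 0.0" --pt "0 0 15 0 0 0.0012 0.0" --pt "0 0 15 0 0 0.0012 0.0"

```text
t: 27.7
position: [0.5282, -0.0013, 0.179]
eef_rot: [0.77, 2.532, 0.281]
ft_force: [-4.1, 2.2, 1.7]
gripper_width: 0.0143
```

```bash
python3 look.py 21
```

```text
27.75 [ 0.52814766 -0.00127512  0.17893675] 0.013984059937819746 -1.1326988689954363 F tool [ 4.5  1.4 -4.4] M tool [0.12 0.94 0.12]
foot (0.12, 0.25, 0.988) ang [ -0.    0.  -49.9]
```

Run:
```python
from h import *
b=cv2.imread('pics/side17.png')
for n in(19,20,21):
  c=cv2.imread(f'pics/side{n}.png');print(n,'foot small',track(b,c,(330,235,339,242)),'ball lower',track(b,c,(330,236,339,241)),'screw neck',track(b,c,(324,228,334,236)),'stone',track(b,c,(320,244,350,264)))
a=cv2.imread('pics/side12.png')
for n in(16,18,19,20,21):
  c=cv2.imread(f'pics/side{n}.png');print(n,'from12',track(a,c,(328,232,339,242)))
```

```text
19 foot small (0.12, 0.25, 0.988) ball lower (0.12, 0.25, 0.993) screw neck (0.12, 0.0, 0.994) stone (0.0, 0.0, 0.998)
20 foot small (0.25, 0.25, 0.987) ball lower (0.12, 0.25, 0.992) screw neck (0.25, 0.25, 0.984) stone (0.0, 0.0, 0.998)
21 foot small (0.25, 0.38, 0.985) ball lower (0.25, 0.5, 0.99) screw neck (0.25, 0.12, 0.971) stone (0.0, 0.0, 0.998)
16 from12 (0.75, 1.12, 0.94)
18 from12 (0.75, 1.12, 0.939)
19 from12 (1.0, 1.5, 0.915)
20 from12 (1.0, 1.5, 0.914)
21 from12 (1.0, 1.62, 0.911)
```

View pics/z21.png

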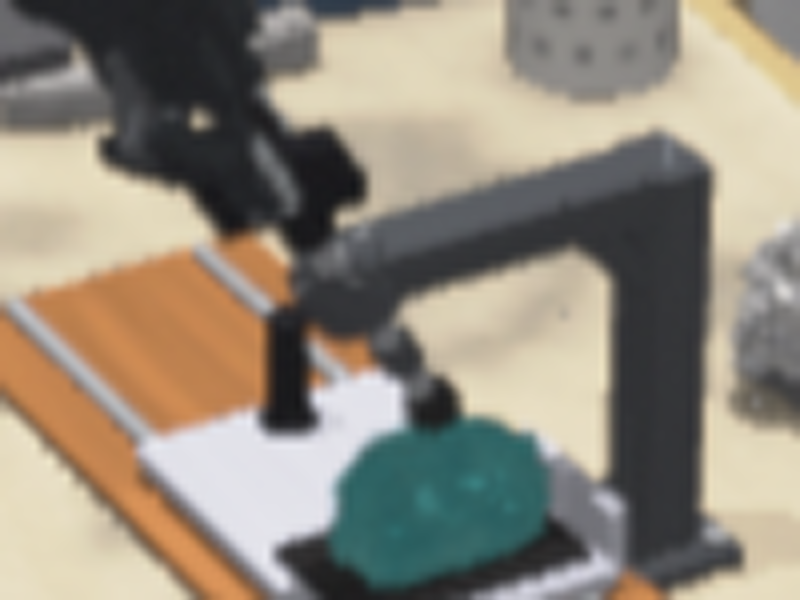

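Run:
```python
from h import *
I={n:cv2.imread(f'pics/side{n}.png').astype(float) for n in(17,18,19,20,21)}
def d(a,b,box):
  x0,y0,x1,y1=box;return round(np.abs(I[a]-I[b])[y0:y1,x0:x1].mean(),2)
for nm,box in dict(ball=(331,237,340,244),right=(335,236,341,243),neck=(325,228,334,236),stone=(320,246,350,262)).items():
  print(nm,[(a,b,d(a,b,box)) for a,b in((17,18),(18,19),(19,20),(20,21))])
for n in I: print(n);print(I[n][234:244,329:341].mean(2).astype(int))
```

```text
ball [(17, 18, np.float64(0.8)), (18, 19, np.float64(5.8)), (19, 20, np.float64(0.43)), (20, 21, np.float64(0.69))]
right [(17, 18, np.float64(0.56)), (18, 19, np.float64(5.53)), (19, 20, np.float64(0.27)), (20, 21, np.float64(0.35))]
neck [(17, 18, np.float64(0.5)), (18, 19, np.float64(3.46)), (19, 20, np.float64(2.69)), (20, 21, np.float64(2.88))]
stone [(17, 18, np.float64(0.66)), (18, 19, np.float64(0.57)), (19, 20, np.float64(0.53)), (20, 21, np.float64(0.45))]
17
[[ 53  55  70 134 171 179 182 183 182 181 182 184]
 [ 61  61  76 123 157 167 178 184 188 189 188 188]
 [113  89  93 104 122 129 156 177 195 198 197 196]
 [184 124 104 103  96  69  86 140 195 206 205 203]
 [220 141 104 100  80  47  43  91 177 206 209 208]
 [222 135  89  84  59  37  32  57 135 204 212 211]
 [223 136  63  44  36  32  32  57 139 203 212 212]
 [223 156  74  37  31  32  33  63 141 185 192 193]
 [218 159  84  45  36  36  45  66  95 120 115 120]
 [181 146  94  65  58  58  68  81  84  88  85  84]]
18
[[ 54  54  70 134 172 180 183 183 182 181 182 184]
 [ 62  58  75 123 157 167 179 185 189 189 189 189]
 [113  86 
[... 1240 characters left out ...]
 40  33  32  48 119 202 212 212]
 [224 157  75  37  31  32  32  40  95 180 192 193]
 [220 161  82  40  33  33  36  46  78 118 116 120]
 [187 149  90  56  51  46  57  67  80  88  85  84]]
21
[[ 58  55  54  82 165 181 183 183 183 182 182 184]
 [ 54  54  55  80 152 176 182 186 189 190 189 190]
 [ 77  61  66  88 124 150 162 188 198 199 198 197]
 [154 101  89 100 102  78  95 165 199 206 206 204]
 [220 149 106 102  92  56  47  98 178 207 210 209]
 [224 156 100  88  67  43  33  57 135 204 212 212]
 [224 145  73  52  40  34  32  47 119 201 212 212]
 [224 157  75  37  33  31  31  42  95 180 191 193]
 [220 160  81  40  34  32  36  47  79 118 116 120]
 [188 146  89  55  51  47  57  67  79  88  85  84]]
```

The pictures are noise-free enough to show it: the foot moved between 18 and 19 (the first 20° of this turn) and has been still since. So touch came at about 12 to 20° and we are about 34° past it. I'll add about 56° more, with a regrip in place.

Call:
servo_tool --pt "0 0 8 0 0 0.0007 0.0" --pt "0 0 16 0 0 0.0013 0.0" --pt "0 0 24 0 0 0.002 0.0" --pt "0 0 30 0 0 0.0025 0.0" --pt "0 0 30 0 0 0.0025 0.0" --pt "0 0 30 0 0 0.0025 0.03" --pt "0 0 30 0 0 0.0025 0.03" --pt "0 0 30 0 0 0.0025 0.0" --pt "0 0 30 0 0 0.0025 0.0" --pt "0 0 30 0 0 0.0025 0.0" --force 40

```text
t: 29.0
position: [0.5297, -0.0014, 0.1763]
eef_rot: [1.422, 2.289, 0.447]
ft_force: [-0.2, 0.7, 5.4]
gripper_width: 0.0141
```

```bash
python3 look.py 22
```

```text
29.05 [ 0.52975056 -0.00136912  0.17629288] 0.01428771422476978 -0.6101029331149829 F tool [-0.5  3.  -4.5] M tool [-0.19  0.12  0.06]
foot (0.12, 0.5, 0.976) ang [ -0.   0. -20.]
```

View pics/z22.png

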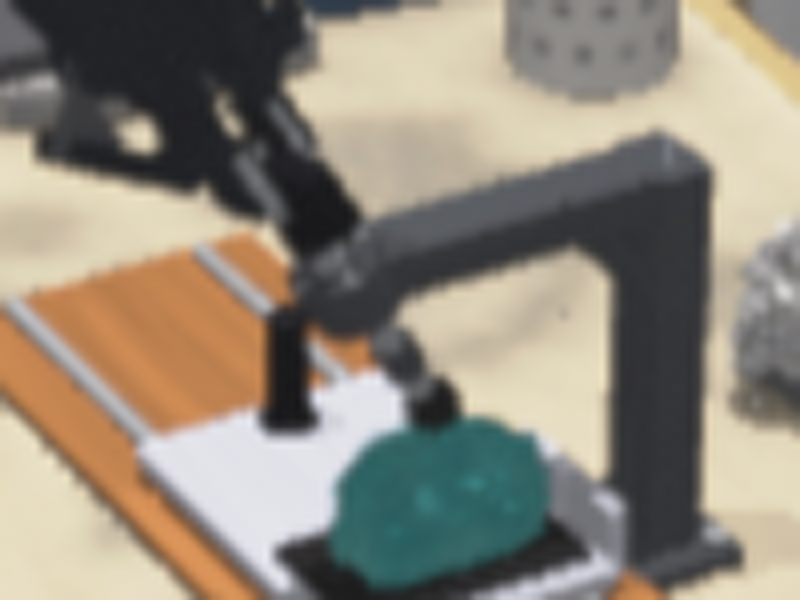

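Call:
servo_tool --pt "0 0 8 0 0 0.0007 0.0" --pt "0 0 16 0 0 0.0013 0.0" --pt "0 0 22 0 0 0.0018 0.0" --pt "0 0 26 0 0 0.0022 0.0" --pt "0 0 26 0 0 0.0022 0.0" --pt "0 0 26 0 0 0.0022 0.05" --pt "0 0 26 0 0 0.0022 0.06" --pt "0 0 26 0 0 0.0022 0.06" --pt "0 0 26 0 0 -0.02 0.06" --pt "0 0 26 0 0 -0.06 0.06" --pt "0 0 26 0 0 -0.1 0.06" --pt "0 0 26 0 0 -0.12 0.06" --force 40

```text
t: 30.55
position: [0.4694, -0.0081, 0.2821]
eef_rot: [1.942, 1.953, 0.577]
ft_force: [1.2, -0.0, 0.6]
gripper_width: 0.0599
```

```bash
python3 look.py 23
python3 - <<'E'
from h import *
im=r.capture('top');cv2.imwrite('pics/top23.png',im)
cv2.imwrite('pics/z23t.png',cv2.resize(im[150:270,180:340],(800,600),interpolation=cv2.INTER_CUBIC))
I={n:cv2.imread(f'pics/side{n}.png').astype(float) for n in(19,21,22,23)}
for n in I: print(n);print(I[n][229:244,325:341].mean(2).astype(int))
a=cv2.imread('pics/side12.png');c=cv2.imread('pics/side23.png')
E
```

```text
30.6 [ 0.46920734 -0.00821177  0.28403706] 0.059623849667901956 -0.1684594736007681 F tool [-0.1  0.6 -4.6] M tool [0.23 0.01 0.03]
foot (0.25, 0.5, 0.966) ang [-0.2 -0.   6. ]
19
[[ 53  54  56  64  99 160 191 198 200 201 203 203 204 204 203 201]
 [ 54  55  64  80  95 120 176 197 201 202 201 201 200 200 200 198]
 [ 64  65  84  96  80  79 139 188 198 199 198 196 195 193 192 190]
 [ 87  79  93  93  70  61  96 166 192 196 194 191 187 185 182 179]
 [110  81  79  74  59  54  66 120 177 188 189 185 182 180 180 179]
 [126  88  65  57  53  54  62 107 167 180 183 183 182 182 183 184]
 [137 118  97  71  59  55  70 115 157 176 181 186 189 189 189 189]
 [187 182 169 137  99  74  86 104 125 150 162 188 197 198 197 197]
 [228 226 223 206 171 113 101 104 101  78  94 165 199 206 205 204]
 [229 228 228 226 221 149 108 102  91  57  47  98 178 207 210 209]
 [228 228 228 228 224 156 101  88  68  42  33  57 134 204 212 212]
 [228 228 228 228 223 145  73  52  39  33  32  47 119 201 212 212]
 [229 228 229 228 224 157  74  37  32  32  31  40  95 180 191 193]
 [229 228 227 227 220 160  81  41  35  33  36  47
[... 2412 characters left out ...]
 184 187 184 180 178 178 178]
 [128 107  93  91  82  63  54  68 119 171 181 182 180 180 181 182]
 [136 120  99  72  59  55  53  61 107 166 179 184 187 188 187 187]
 [185 180 165  98  60  53  53  59  94 146 161 186 196 197 196 195]
 [227 225 219 153  98  66  61  70  87  83  95 163 198 205 204 203]
 [227 226 225 206 168 113  84  89  87  57  47  96 176 206 208 207]
 [227 227 226 225 219 151  96  85  67  41  31  55 133 202 211 209]
 [227 227 227 227 222 143  73  51  39  33  32  47 118 199 210 211]
 [227 227 227 227 222 155  74  37  32  29  32  40  95 178 190 191]
 [228 227 226 226 218 159  80  40  33  33  35  47  77 117 115 119]
 [226 221 215 207 186 147  89  56  50  47  56  67  79  87  84  83]]
```

View pics/z23.png

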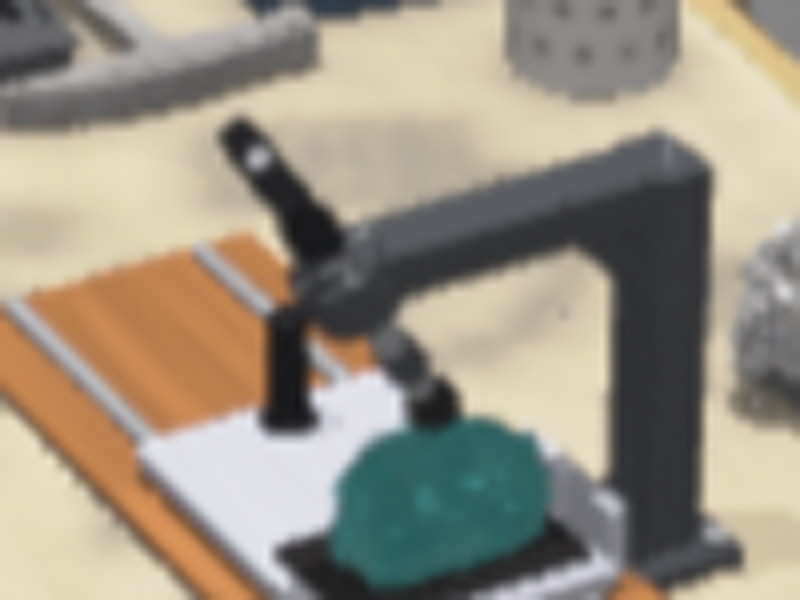

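View pics/z23t.png

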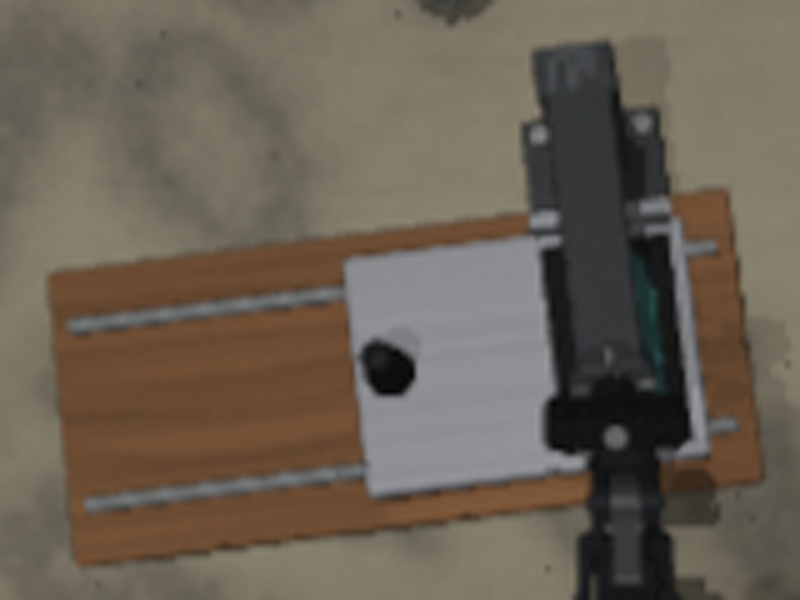

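Total knob travel is 186° (15.5 mm), and the foot moved about 8 mm before stopping, so it is pushed in about 7.5 mm. The gripper is clear and the bed and stone are unmoved, so I'm handing in.

```bash
python3 -c "
from bench import r
s=r.sense();print(s['t'],s['ft_force'],s['dq'].round(3));print(r.job_done())"
```

```text
30.65 [-0.18747358 -0.26020485 -0.31980748] [ 0.009  0.035  0.042 -0.001 -0.038  0.002]
the job is handed in; nothing more can be done
None
```

I clamped the turquoise stone and handed the job in at 30.7 s. No verdict was reported.

**What I did:** I laid the stone upright in the middle of the mat, lengthwise to the fence, and let go. I pushed the bed in until it hit its stop. I turned the knob 186° clockwise in total, let go, and backed the open gripper 12 cm clear.

**Last checks:**
- **Stone:** before pushing, it was about 2 mm from the bed centre and within 1° of the clamp's direction. In the side pictures it stayed still from first touch to the last one.
- **Bed:** the push force rose to 42 N with no further movement, and the handle's position matches home.
- **Foot:** in the pictures it stopped 12 to 20° into the second turn. That puts the knob about 86 to 94° past touching, with the foot pushed in about 7.5 mm.

**What failed or disagreed:**
- **First grasp:** it slipped off the top of the stone without moving it. The fingertips sit 25 to 30 mm short of the reported TCP along the tool axis, so I allowed for that in every later move.
- **Knob travel:** the mark on the knob suggests about 17 mm, while the turn angle gives 15.5 mm. The difference is within about 1.5 mm of picture error. Even on the higher figure the foot is about 9 mm in, inside the 4.2 to 10.8 mm limits.
- **Other stones:** I never touched them deliberately, but I did not measure them all again at the end.

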